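# Close the casting moulds and lock them under the retaining rail

### The job

Close every glass-casting mould on the table with the lid of its own shape and size, properly seated, and slide each closed mould end first into a bay of its own in the retaining rail, fully home against the stop so that the lip reaches over the lid. Lids whose mould is not here go flat in the wooden tray, each on the tray floor. Leave everything else on the table alone.

Things in the scene. Friction and masses are not known exactly. Their poses are not given: they have to be found in the camera images.
- mould_short_c (a point): Fireclay short mould with square ends, 84 x 56 mm, 40 mm high, 0.35 kg: open trough, 8 mm walls and floor. Point: its centre, half-way up (20 mm above the underside); x along its length, z up. Same either way round; can be gripped across the 56 mm from above, also with its lid on. May be absent.
- mould_long_c (a point): Fireclay long mould with square ends, 110 x 56 mm, 40 mm high, 0.35 kg: open trough, 8 mm walls and floor. Point: its centre, half-way up (20 mm above the underside); x along its length, z up. Same either way round; can be gripped across the 56 mm from above, also with its lid on. May be absent.
- mould_round_c (a point): Fireclay mould with half-round ends, 100 x 56 mm, 40 mm high, 0.35 kg: open trough, 8 mm walls and floor. Point: its centre, half-way up (20 mm above the underside); x along its length, z up. Same either way round; can be gripped across the 56 mm from above, also with its lid on. May be absent.
- mould_point_c (a point): Fireclay mould with pointed ends (45 degree faces), 110 x 56 mm from tip to tip, 40 mm high, 0.35 kg: open trough, 8 mm walls and floor. Point: its centre, half-way up (20 mm above the underside); x along its length, z up. Same either way round; can be gripped across the 56 mm from above, also with its lid on. May be absent.
- lid_short_grip (a point): Fireclay lid, 0.12 kg, for the short square-ended mould (84 x 56): 8 mm plate of that outline, under it a 6 mm plug that enters the mould with 2.5 mm play all round, on top a bar handle 40 (along x) x 14 (y) x 26 mm high. The point is the handle's centre, 13 mm above the plate's top, 27 mm above the plug's underside; seated, 41 mm above the mould's centre. x along its length; same either way round.
- lid_long_grip (a point): Fireclay lid, 0.12 kg, for the long square-ended mould (110 x 56): 8 mm plate of that outline, under it a 6 mm plug that enters the mould with 2.5 mm play all round, on top a bar handle 40 (along x) x 14 (y) x 26 mm high. The point is the handle's centre, 13 mm above the plate's top, 27 mm above the plug's underside; seated, 41 mm above the mould's centre. x along its length; same either way round.
- lid_round_grip (a point): Fireclay lid, 0.12 kg, for the round-ended mould (100 x 56): 8 mm plate of that outline, under it a 6 mm plug that enters the mould with 2.5 mm play all round, on top a bar handle 40 (along x) x 14 (y) x 26 mm high. The point is the handle's centre, 13 mm above the plate's top, 27 mm above the plug's underside; seated, 41 mm above the mould's centre. x along its length; same either way round.
- lid_point_grip (a point): Fireclay lid, 0.12 kg, for the pointed mould (110 x 56): 8 mm plate of that outline, under it a 6 mm plug that enters the mould with 2.5 mm play all round, on top a bar handle 40 (along x) x 14 (y) x 26 mm high. The point is the handle's centre, 13 mm above the plate's top, 27 mm above the plug's underside; seated, 41 mm above the mould's centre. x along its length; same either way round.
- bay_1 (a point): Left (+y) bay of the fixed metal rail. Point: table height, on the stop face at the back, mid width; x points level into the bay (the way a mould slides in), z up. 64 mm wide between cheeks, 18 mm deep; over all that depth a lip, underside 52 mm above the table (a closed mould's plate top is at 48), top 60 (screw heads 64). Bays 110 mm apart, a dark line on the lip over each mid; no floor.
- bay_2 (a point): Middle bay of the fixed metal rail. Point: table height, on the stop face at the back, mid width; x points level into the bay (the way a mould slides in), z up. 64 mm wide between cheeks, 18 mm deep; over all that depth a lip, underside 52 mm above the table (a closed mould's plate top is at 48), top 60 (screw heads 64). Bays 110 mm apart, a dark line on the lip over each mid; no floor.
- bay_3 (a point): Right (-y) bay of the fixed metal rail. Point: table height, on the stop face at the back, mid width; x points level into the bay (the way a mould slides in), z up. 64 mm wide between cheeks, 18 mm deep; over all that depth a lip, underside 52 mm above the table (a closed mould's plate top is at 48), top 60 (screw heads 64). Bays 110 mm apart, a dark line on the lip over each mid; no floor.
- tray_in (a point): Low fixed wooden tray for unused lids; the point is the centre of its inner floor, 5 mm above the table. Inside 180 mm (along x) by 130 mm (along y), walls 5 mm thick and 18 mm high over the table. Two lids lie side by side in it, each lengthwise along the tray's y, 45 mm either side of the centre.
- marker: Marker pen 140 mm long; a bystander, to be left alone. Origin at the centre of its underside.
- glass_strip: Flat glass sample 60 x 146 x 4 mm; a bystander, to be left alone. Origin at the centre of its underside.
Things that resemble listed ones, but are neither listed nor needed, are in the scene too. Leave any grey look-alike of the part that bears lid_long_grip alone.

How it is judged:
By the outcome, as a careful person would: the job done as asked, in the order asked, and still so for the second after the job is handed in, with the robot touching nothing.
Of mould_short, mould_long, mould_round, mould_point only 2 to 3 are there at a start; the rules pass over those that are not, and their reading is None.
At some moment in a run one of mould_short, lid_short, mould_long, lid_long, mould_round, lid_round, mould_point, lid_point may be knocked a few centimetres aside while the robot is not near it.
Once in a run the grip may slacken for a moment while it holds something.
It also fails if it takes over 208 s, if anything falls off the work surface, if the arm or the gripper's body presses on something with over 40 N, if the wrist force passes 120 N, or if a joint passes its speed limit or range.

### The arm

A 7-joint arm with a two-finger parallel gripper is mounted at the origin on the work surface; the furniture and walls round the work are solid. World frame = base frame: x ahead of the robot, y to its left, z up, the work surface at z = 0. Lengths are in m, angles in rad, forces in N, time in s.
With the tool pointing down it reaches from about 0.35 to 0.9 m from the base axis. Payload 8.1 kg.
Tool frame: the origin (TCP) lies midway between the tips of the shut fingers; the grasp point (between the pads) lies 19 mm behind it; z points along the fingers, y is the line along which they close (so a half turn about z gives the same grasp; the last joint's range is limited). The gripper opens to 92 mm and grips with 3 to 60 N. Pads are 19 mm wide; open, the fingers measure 130 mm over their backs; the gripper's body (75 mm by 190 mm) begins 47 mm behind the grasp point.
Start: joints at [-1.218, 0.434, 0.025, 1.573, -0.012, 1.134, -0.075], TCP at [0.275, 0.561, 0.227] pointing down, gripper open.
Joint ranges: [-2.62, 2.62], [-0.44, 2.09], [-1.27, 1.32], [0.08, 2.57], [-1.32, 4.46], [0.12, 2], [-2.74, 2.74]. Speed limits (rad/s): [2.22, 2.22, 3.01, 3.01, 3.14, 3.14, 3.14].

### API

Orientations are given as a rotation vector (axis times angle).
In Python, from cell import observe, get_image, camera_model, sign_off, recognise, silhouettes gives the robot as it stands.
- The arm moves only by the tool apply_moves, never from a script. Its argument "motion" is a list of rows, each an object of numbers: "x", "y", "z": the shift along the world's x, y, z in cm; "yaw": the turn about the world's z in degrees; "hand": the opening, from -1 (shut) to 1 (fully open), so that 0 is half open. In form: [{"x": .., "y": .., "z": .., "yaw": .., "hand": ..}, ...]. A call has 1 to 10 rows; each row is the pose to reach, as a shift and turn from the pose commanded when the call began; what a row does not reach only later rows make up. A row lasts 1/8 s, in which the tool goes at most 62.5 mm and 10.7 degrees, less where a joint would pass 70% of its speed; a pose out of reach is approached as far as the arm can. A call with a gripper value outside its range is refused whole. The fingers move at their own pace and stop on an object; "newtons" is the grip in N (left out, the last holds). Time passes only in rows, so rows that repeat a pose let the fingers close. It gives the time, the measured TCP pose, the force, the opening and the grip force at its end, in the units of the state.
- observe(): the state, without advancing time (a new reading comes with each control period).
- get_image(name): name is "side" or "top" or "wrist"; returns the picture (480x640x3 uint8, blue, green, red); there is no depth.
- camera_model(name): a dict with "camera_matrix" (3x3 intrinsics, pixels), "T" (4x4, takes a point from camera to world coordinates). Camera axes: x right, y up, looking along -z (the intrinsics and any distortion apply to the point x, -y, -z); pixel columns grow to the right and rows downward; lengths in m; the calibration is good to about 2 mm. A picture is of the moment at which its call begins: read the wrist's pose just before it. camera_model takes no time and is no camera call; for the wrist camera it gives the pose at the moment of the call.
- sign_off(): hands the job in; it is judged then, once.
Trained networks look in the newest picture that a camera, given by its name, has taken for a name from the list of things; names that differ only in an ending like _2 or _b are one class to them, and where a whole thing is asked for, a point or a joint stands for the part that bears it (a point fixed in the world has none). Each returns a list of dicts, best first, with "p" (0 to 1); they miss things now and then, are a little off and sometimes report something else, mostly with a low value. They report only what shows in the picture. A call takes as long as a camera call. They do not tell look-alikes from the thing itself.
- recognise(query, camera): "rect" ([left, top, right, bottom] in pixels, round what is visible of it).
- silhouettes(query, camera): "mask" (480x640 bool, what is visible of it) and "rect" ([left, top, right, bottom] in pixels, round what is visible of it).
The state is a dict: "clock": time; "joints": joint angles; "dq": joint speeds; "joint_efforts": joint torques, N m; "position": TCP position; "ee_rot": TCP orientation; "force": force on the tool from outside, world axes, zero at the start; "ft_torque": the same for the moment, N m; "width": opening from 0.0 (shut) to 1.0 (fully open); "gripper_force": force on a finger pad.
Only numpy, scipy, OpenCV 4.12 (cv2) and the standard library are available. Lean on these libraries where they do the work, as an engineer would, in place of code of your own. Each camera call takes 0.05 s, during which the arm holds its last target. There are 200 camera calls.

## Working session

There is one attempt and no reset: what is moved stays moved. The work goes in short steps, Python scripts to look and compute and a tool call to move; the robot and the scene stay as the last step left them, time stands still between calls to the robot, and variables do not carry over. Pictures are saved under pics/ and viewed, at most 16 in all, crops included, and the job is handed in when it is done.

Besides the shell and the picture viewer there is one more tool, called after "Emit:" as name(argument=value, ...) on one line, values as JSON. apply_moves: Moves the arm, as the interface text tells. Its arguments: {"type":"object","properties":{"motion":{"type":"array","items":{"type":"object","properties":{"x":{"type":"number"},"y":{"type":"number"},"z":{"type":"number"},"yaw":{"type":"number"},"hand":{"type":"number"}}}},"newtons":{"type":"number"}},"required":["motion"]}

```bash
ls; mkdir -p pics
python3 - <<'E'
from cell import *
import cv2,numpy as np
s=observe();print(s)
for c in("top","side"):
    im=get_image(c);cv2.imwrite(f"pics/{c}0.png",im)
    m=camera_model(c);print(c,m)
    for q in ["mould_short_c","mould_long_c","mould_round_c","mould_point_c","lid_short_grip","lid_long_grip","lid_round_grip","lid_point_grip","marker","glass_strip"]:
        if c=="top":
            for r in recognise(q,c)[:4]: print(q,round(r["p"],2),[int(v) for v in r["rect"]])
E
```

```text
pics
{'clock': 0.0, 'joints': array([-1.21758897,  0.43521387,  0.02497393,  1.57409627, -0.01160724,
        1.13403104, -0.07509556]), 'dq': array([-9.92385181e-04,  6.35583031e-04, -3.27818652e-04,  1.05987366e-03,
        5.27828609e-05, -3.27998067e-04,  1.58556560e-03]), 'joint_efforts': array([-6.25021221e-04, -6.67867827e+01,  9.84555557e-01, -3.14443946e+01,
       -6.05618348e-02,  4.30608855e-02,  1.49173675e-04]), 'position': array([0.27493703, 0.56069554, 0.22595098]), 'ee_rot': array([-7.09853371e-01, -3.06011238e+00,  2.49339975e-03]), 'force': array([-0.70635864,  0.41208163, -0.00785842]), 'ft_torque': array([ 0.0207378 , -0.03044422,  0.00374296]), 'gripper_force': 0.0, 'width': 0.9987756089413574}
top {'camera_matrix': array([[593.13980659,   0.        , 308.38679026],
       [  0.        , 593.13980659, 235.63226547],
       [  0.        ,   0.        ,   1.        ]]), 'T': array([[-0.01795515,  0.99190144, -0.12573444,  0.21565248],
       [-0.99981566, -0.01866771, -0.00449111, -0.08862813],
       [-0.00680191,  0.12563062,  0.99205377,  1.65430701],
       [ 
[... 374 characters left out ...]
d_short_grip 0.73 [335, 219, 368, 255]
lid_long_grip 0.92 [161, 188, 190, 225]
lid_long_grip 0.81 [149, 315, 188, 340]
lid_round_grip 0.89 [374, 185, 404, 219]
lid_point_grip 0.56 [156, 258, 188, 279]
marker 0.45 [182, 129, 194, 178]
glass_strip 0.71 [382, 133, 434, 163]
side {'camera_matrix': array([[480.2855016 ,   0.        , 322.99324671],
       [  0.        , 480.2855016 , 239.22171932],
       [  0.        ,   0.        ,   1.        ]]), 'T': array([[ 0.96116808,  0.16298711, -0.22269064,  0.13265517],
       [-0.27574968,  0.53546757, -0.79827101, -1.25319775],
       [-0.01086427,  0.82867948,  0.55961798,  0.88132725],
       [ 0.        ,  0.        ,  0.        ,  1.        ]])}
```

Run:
```python
import cv2
im=cv2.imread("pics/top0.png")
cv2.imwrite("pics/top0c.png",cv2.resize(im[110:370,120:460],None,fx=2.3,fy=2.3,interpolation=cv2.INTER_CUBIC))
```

```text
(no output)
```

View pics/top0c.png

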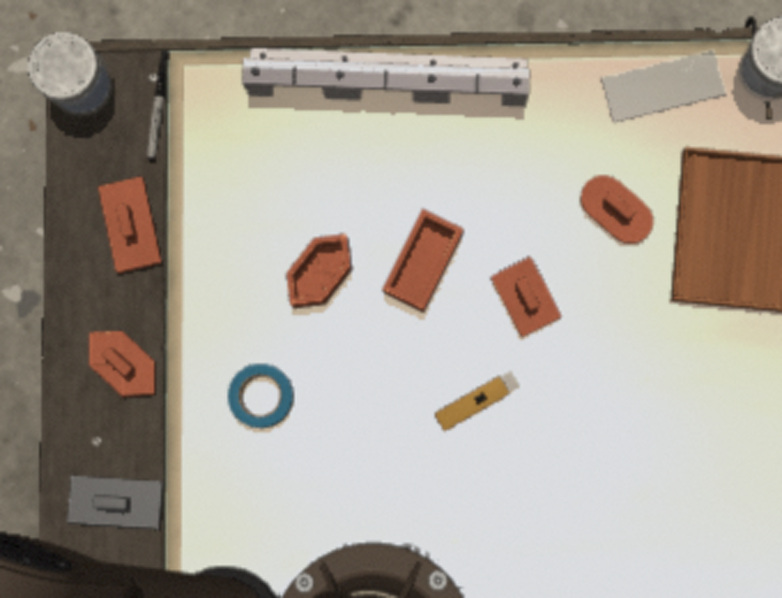

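View pics/side0.png

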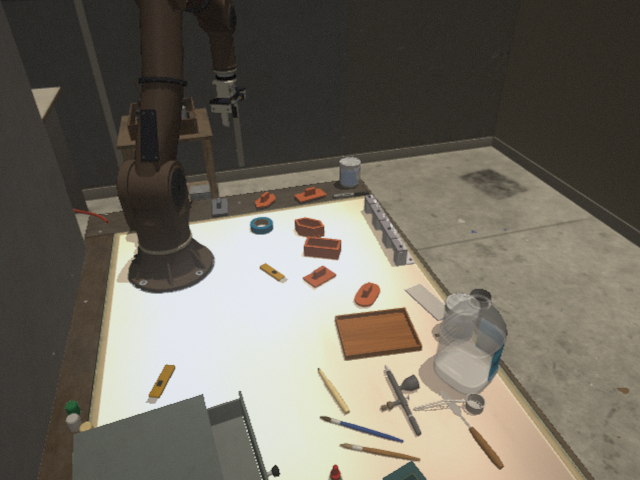

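The top view shows two moulds: pointed at about (259,227) and square-ended at about (305,222). Five lid-like things: orange long (176,207), pointed (173,268), short (349,238), round (388,202), and a grey look-alike (169,328) to leave alone. The rail has mid marks at about (248,143), (287,143) and (328,145). The tray is on the right. Next I measure everything in world coordinates.

```bash
cat > h.py <<'E'
from cell import *
import cv2,numpy as np
def ray(cam,M,px,z):
    K=M["camera_matrix"];T=M["T"]
    u=np.atleast_2d(np.array(px,float))
    d=np.c_[(u[:,0]-K[0,2])/K[0,0],-(u[:,1]-K[1,2])/K[1,1],-np.ones(len(u))]@T[:3,:3].T
    o=T[:3,3]
    return (o+d*((z-o[2])/d[:,2])[:,None])[:,:2]
def proj(M,P):
    K=M["camera_matrix"];T=M["T"]
    c=(np.atleast_2d(P)-T[:3,3])@T[:3,:3]
    return np.c_[K[0,0]*c[:,0]/-c[:,2]+K[0,2],K[1,1]*-c[:,1]/-c[:,2]+K[1,2]]
def yaw(s): # closing line angle, deg mod 180, and raw
    R=cv2.Rodrigues(np.array(s["ee_rot"]))[0];return np.degrees(np.arctan2(R[1,1],R[0,1])),R
def red(im):
    h=cv2.cvtColor(im,cv2.COLOR_BGR2HSV)
    return (((h[...,0]<14)|(h[...,0]>174))&(h[...,1]>110)&(h[...,2]>60)).astype(np.uint8)
def blobs(im,M,zs,amin=200,cam="top"):
    n,l,st,c=cv2.connectedComponentsWithStats(red(im))
    for i in range(1,n):
        if st[i,4]<amin: continue
        cs,_=cv2.findContours((l==i).astype(np.uint8),cv2.RETR_EXTERNAL,cv2.CHAIN_APPROX_NONE)
        ct=max(cs,key=len)[:,0]
        for z in zs:
            w=ray(cam,M,ct,z);(cx,cy),(a,b),t=cv2.minAreaRect((w*1000).astype(np.float32))
            if a<b: a,b,t=b,a,t+90
            print("px",np.round(c[i]).astype(int),"z",z,"c mm",round(cx,1),round(cy,1),"LxW",round(a,1),round(b,1),"long axis deg",round((t+90)%180-90,1), "dist",round(np.hypot(cx,cy)))
E
python3 - <<'E'
from h import *
im=cv2.imread("pics/top0.png");M=camera_model("top")
blobs(im,M,[0.012,0.04])
s=observe();print("yaw",yaw(s)[0])
L=np.array([[295,75],[385,77],[478,80]])/2.3+[120,110]
w=ray("top",M,L,.06)*1000;print("rail",w.round(), np.degrees(np.arctan2(*(w[2]-w[0])[::-1])))
T=np.array([[684,150],[673,300]])/2.3+[120,110];print("tray L",ray("top",M,T,.018)*1000)
S=camera_model("side");g=np.array([[337,332],[378,309],[421,348],[345,357]]);print("tray side",ray("side",S,g,.018)*1000)
print(camera_model("wrist"))
E
```

```text
px [439 210] z 0.012 c mm 491.7 -448.7 LxW 189.5 138.2 long axis deg -6.8 dist 666
px [439 210] z 0.04 c mm 487.0 -442.6 LxW 186.2 135.8 long axis deg -6.8 dist 658
px [176 207] z 0.012 c mm 511.6 289.7 LxW 112.2 58.6 long axis deg 12.3 dist 588
px [176 207] z 0.04 c mm 506.5 283.2 LxW 110.3 57.6 long axis deg 12.3 dist 580
px [388 201] z 0.012 c mm 518.5 -305.9 LxW 94.2 54.2 long axis deg 47.5 dist 602
px [388 201] z 0.04 c mm 513.3 -302.2 LxW 92.6 53.2 long axis deg 47.5 dist 596
px [303 223] z 0.012 c mm 460.3 -67.6 LxW 110.1 54.2 long axis deg -27.4 dist 465
px [303 223] z 0.04 c mm 456.1 -68.0 LxW 108.2 53.2 long axis deg -27.4 dist 461
px [258 228] z 0.012 c mm 449.9 58.0 LxW 104.2 57.7 long axis deg -38.2 dist 454
px [258 228] z 0.04 c mm 446.0 55.5 LxW 102.4 56.7 long axis deg -38.2 dist 449
px [348 239] z 0.012 c mm 412.9 -192.6 LxW 80.4 52.6 long axis deg 25.1 dist 456
px [348 239] z 0.04 c mm 409.6 -190.8 LxW 79.0 51.7 long axis deg 25.1 dist 452
px [173 268] z 0.012 c mm 341.9 297.7 LxW 107.7 58.2 long axis deg 44.9 dist 453
px [173 268] z 0.04 c mm 339.7 291.1 LxW 105.9 57.2 long axis deg 44.9 dist 447
yaw 63.87854532310539
rail [[ 680.   80.]
 [ 676.  -28.]
 [ 670. -140.]] -92.74920978835105
tray L [[ 588.58054977 -390.94098823]
 [ 404.16960094 -370.11207989]]
tray side [[ 395.52958133 -429.70539917]
 [ 524.35518594 -380.19217124]
 [ 572.55636634 -538.2211021 ]
 [ 389.12458766 -513.15361296]]
{'camera_matrix': array([[406.32083513,   0.        , 318.3720912 ],
       [  0.        , 406.32083513, 245.49598958],
       [  0.        ,   0.        ,   1.        ]]), 'T': array([[ 4.40569562e-01, -8.68891599e-01, -2.25667566e-01,
         2.14452799e-01],
       [ 8.97718326e-01,  4.26277369e-01,  1.11307734e-01,
         5.90294750e-01],
       [-5.17378903e-04, -2.51624709e-01,  9.67824745e-01,
         3.85527824e-01],
       [ 0.00000000e+00,  0.00000000e+00,  0.00000000e+00,
         1.00000000e+00]])}
```

Outline sizes: the square mould is 108 x 54, so it is the long one. The other mould is pointed. The orange long lid (176,207) measures 112 x 58 and fits. The grey one at (169,328) is the look-alike. The short and round lids go to the tray. I go above the long lid.

Emit:
apply_moves(motion=[{"x": 6,"y": -5,"yaw": 10},{"x": 10,"y": -10,"yaw": 20},{"x": 14,"y": -15,"yaw": 30},{"x": 18,"y": -20,"yaw": 38.4},{"x": 20,"y": -24,"yaw": 38.4},{"x": 23.6,"y": -27.1,"yaw": 38.4},{"x": 23.6,"y": -27.1,"yaw": 38.4},{"x": 23.6,"y": -27.1,"yaw": 38.4}])

```text
schema error: expected keys x, y, z, yaw, hand
```

```bash
cat >> h.py <<'E'
def fit_lid(n,zs=(0.012,),amin=800,view=True,st=None):
    s=observe();M=camera_model("wrist");im=get_image("wrist");cv2.imwrite(f"pics/{n}.png",im)
    print("tcp",np.round(s["position"]*1000,1),"yaw",round(yaw(s)[0],2),"t",s["clock"],"w",s["width"],"F",s["force"].round(1))
    blobs(im,M,zs,amin,"wrist");return s,M,im
E
python3 -c "
from h import *
fit_lid('w1',(0.014,0.0))"
```

```text
tcp [275.1 561.2 226.8] yaw 63.88 t 0.6 w 1.0009096213234308 F [-0.2  0.2 -0.5]
```

View pics/w1.png

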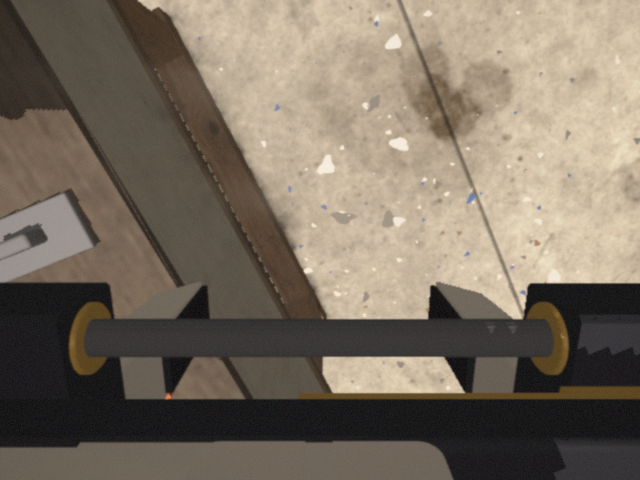

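The wrist picture shows the fingers across rows 280 and below, and the grey look-alike's edge at (40,235). An object should therefore sit near row 150. I resend the move with all keys.

Emit:
apply_moves(motion=[{"x": 6,"y": -5,"z": 0,"yaw": 10,"hand": 1},{"x": 11,"y": -10,"z": 0,"yaw": 20,"hand": 1},{"x": 16,"y": -15,"z": 0,"yaw": 30,"hand": 1},{"x": 21,"y": -20,"z": 0,"yaw": 38.4,"hand": 1},{"x": 26,"y": -24,"z": 0,"yaw": 38.4,"hand": 1},{"x": 29.4,"y": -25.9,"z": 0,"yaw": 38.4,"hand": 1},{"x": 29.4,"y": -25.9,"z": 0,"yaw": 38.4,"hand": 1},{"x": 29.4,"y": -25.9,"z": 0,"yaw": 38.4,"hand": 1}])

```text
clock: 1.65
position: [0.5699, 0.3012, 0.2265]
ee_rot: [0.332, -3.124, 0.0]
force: [-0.7, 0.3, 0.5]
width: 1.001
gripper_force: 0.0
```

```bash
python3 -c "
from h import *
fit_lid('w2',(0.014,0.0))"
```

```text
tcp [569.9 301.2 226.5] yaw 102.14 t 1.65 w 1.0012999808180407 F [-0.7  0.3  0.5]
px [52 26] z 0.014 c mm 463.4 55.2 LxW 99.7 45.2 long axis deg -77.9 dist 467
px [52 26] z 0.0 c mm 461.9 46.4 LxW 103.4 46.9 long axis deg -77.9 dist 464
px [320 148] z 0.014 c mm 512.3 290.0 LxW 110.9 57.0 long axis deg 12.4 dist 589
px [320 148] z 0.0 c mm 512.6 290.2 LxW 115.0 59.1 long axis deg 12.4 dist 589
```

View pics/w2.png

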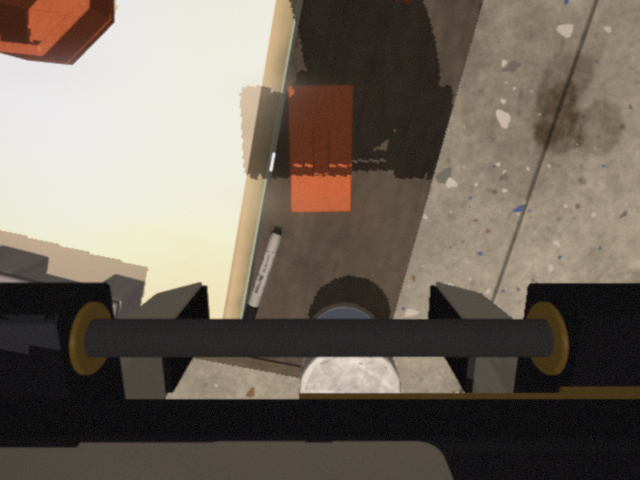

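The wrist view shows the orange long lid at (320,148), measured at 512.3, 290.0 mm with axis 12.4° and a size of 111 x 57. That is the full-size orange one, with the marker beside it at (265,265). Now I descend on its handle.

Emit:
apply_moves(motion=[{"x": -5.8,"y": -1.1,"z": -4,"yaw": 0.3,"hand": 0},{"x": -5.8,"y": -1.1,"z": -9,"yaw": 0.3,"hand": 0},{"x": -5.8,"y": -1.1,"z": -14,"yaw": 0.3,"hand": 0},{"x": -5.8,"y": -1.1,"z": -17,"yaw": 0.3,"hand": 0},{"x": -5.8,"y": -1.1,"z": -19,"yaw": 0.3,"hand": 0},{"x": -5.8,"y": -1.1,"z": -20.9,"yaw": 0.3,"hand": 0},{"x": -5.8,"y": -1.1,"z": -20.9,"yaw": 0.3,"hand": 0},{"x": -5.8,"y": -1.1,"z": -20.9,"yaw": 0.3,"hand": 0}], newtons=40)

```text
clock: 2.7
position: [0.5106, 0.2927, 0.0186]
ee_rot: [-0.347, 3.122, 0.002]
force: [0.0, 0.5, 0.3]
width: 0.496
gripper_force: 0.0
```

Emit:
apply_moves(motion=[{"x": 0.1,"y": -0.2,"z": -0.1,"yaw": 0,"hand": -1},{"x": 0.1,"y": -0.2,"z": -0.1,"yaw": 0,"hand": -1},{"x": 0.1,"y": -0.2,"z": -0.1,"yaw": 0,"hand": -1},{"x": 0.1,"y": -0.2,"z": -0.1,"yaw": 0,"hand": -1},{"x": 0.1,"y": -0.2,"z": -0.1,"yaw": 0,"hand": -1},{"x": 0.1,"y": -0.2,"z": 1,"yaw": 0,"hand": -1},{"x": 0.1,"y": -0.2,"z": 4,"yaw": 0,"hand": -1},{"x": 0.1,"y": -0.2,"z": 8,"yaw": 0,"hand": -1},{"x": 0.1,"y": -0.2,"z": 13,"yaw": 0,"hand": -1},{"x": 0.1,"y": -0.2,"z": 13,"yaw": 0,"hand": -1}], newtons=40)

```text
clock: 3.95
position: [0.5143, 0.2906, 0.1524]
ee_rot: [-0.343, 3.116, 0.006]
force: [0.2, 0.6, -2.4]
width: 0.15
gripper_force: 40.0
```

Emit:
apply_moves(motion=[{"x": 0.5,"y": -4,"z": 4,"yaw": -8,"hand": -1},{"x": 1,"y": -9.5,"z": 6.8,"yaw": -16,"hand": -1},{"x": 1.5,"y": -15,"z": 6.8,"yaw": -24,"hand": -1},{"x": 2,"y": -20.5,"z": 6.8,"yaw": -32,"hand": -1},{"x": 2.5,"y": -26,"z": 6.8,"yaw": -40,"hand": -1},{"x": 3,"y": -32,"z": 6.8,"yaw": -40,"hand": -1},{"x": 3.5,"y": -37.5,"z": 6.8,"yaw": -40,"hand": -1},{"x": 3.5,"y": -40.7,"z": 6.8,"yaw": -40,"hand": -1},{"x": 3.5,"y": -40.7,"z": 6.8,"yaw": -40,"hand": -1},{"x": 3.5,"y": -40.7,"z": 6.8,"yaw": -40,"hand": -1}])

```text
clock: 5.2
position: [0.5467, -0.117, 0.2152]
ee_rot: [-0.744, -3.051, -0.001]
force: [-1.0, 0.1, -1.4]
width: 0.148
gripper_force: 40.0
```

```bash
python3 -c "
from h import *
fit_lid('w3',(0.04,0.0))"
```

```text
tcp [ 546.7 -117.   215.2] yaw 62.6 t 5.2 w 0.14815020207117097 F [-1.   0.1 -1.4]
px [455  33] z 0.04 c mm 471.0 38.4 LxW 66.9 56.3 long axis deg 62.6 dist 473
px [455  33] z 0.0 c mm 469.1 53.3 LxW 74.9 63.1 long axis deg 62.6 dist 472
px [323  92] z 0.04 c mm 458.7 -68.6 LxW 108.8 55.2 long axis deg -26.9 dist 464
px [323  92] z 0.0 c mm 455.3 -66.5 LxW 121.9 61.8 long axis deg -26.9 dist 460
px [169 126] z 0.04 c mm 419.8 -184.6 LxW 76.8 50.4 long axis deg 25.8 dist 459
px [169 126] z 0.0 c mm 411.7 -196.3 LxW 86.0 56.4 long axis deg 25.8 dist 456
px [321 237] z 0.04 c mm 566.9 -128.3 LxW 125.9 112.6 long axis deg -27.4 dist 581
px [321 237] z 0.0 c mm 576.5 -133.3 LxW 140.9 126.1 long axis deg -27.4 dist 592
px [ 20 285] z 0.04 c mm 472.2 -361.2 LxW 92.1 49.8 long axis deg -38.5 dist 595
px [ 20 285] z 0.0 c mm 470.5 -394.1 LxW 103.1 55.8 long axis deg -38.5 dist 614
px [118 277] z 0.04 c mm 515.6 -290.9 LxW 88.4 53.5 long axis deg 47.2 dist 592
px [118 277] z 0.0 c mm 519.1 -315.4 LxW 99.0 59.9 long axis deg 47.2 dist 607
px [ 47 376] z 0.04 c mm 562.8 -403.4 LxW 82.6 45.0 long axis deg 62.6 dist 692
px [ 47 376] z 0.0 c mm 571.9 -441.4 LxW 92.5 50.4 long axis deg 62.6 dist 722
px [318 375] z 0.04 c mm 673.3 -183.3 LxW 42.1 38.5 long axis deg 62.6 dist 698
px [318 375] z 0.0 c mm 695.6 -194.9 LxW 47.2 43.1 long axis deg 62.6 dist 722
```

View pics/w3.png

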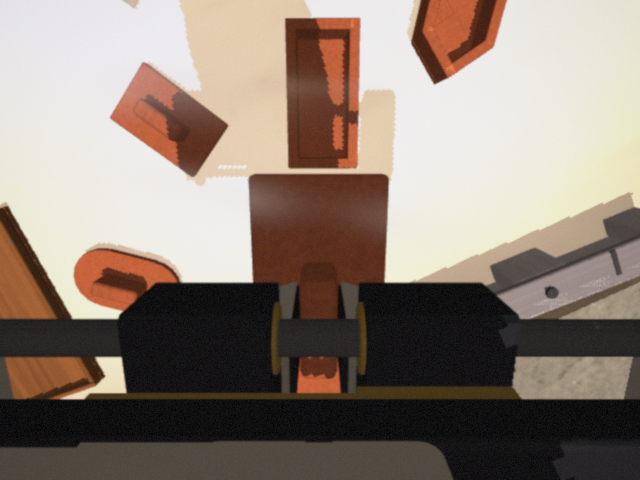

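The wrist view shows the held long lid (end edge at row 175, columns 250–388), the long mould at (323,92), and the pointed mould at the top right (455,33). Next I check the lid's offset in the hand.

Run:
```python
from h import *
im=cv2.imread("pics/w3.png");M=camera_model("wrist");s=observe();y,R=yaw(s);p=s["position"]
m=red(im)
# lid edges: rows 190..270 left/right; columns 270..370 far edge
L=[];Rr=[]
for r in range(195,275,8):
    x=np.where(m[r,200:440])[0]+200;L.append((x[0],r));Rr.append((x[-1]+1,r))
g=cv2.cvtColor(im,cv2.COLOR_BGR2GRAY).astype(float)
E=[]
for c in range(270,370,10):
    d=np.diff(g[168:185,c]);E.append((c,168+np.argmin(d)+1))
z=p[2]-.0036
a=R[:2,1];u=np.array([-a[1],a[0]])
for n,q in(("L",L),("R",Rr),("E",E)):
    w=ray("",M,q,z)-p[:2];w2=np.c_[w@u,w@a]*1000;print(n,np.array(q)[[0,-1]].tolist(),"along up",w2[:,0].round(1)[[0,-1]],"along close",w2[:,1].round(1)[[0,-1]],w2.mean(0).round(1))
print("u",u,"a",a)
# mould edges using rim z .04
ct=cv2.findContours(m[:172],cv2.RETR_EXTERNAL,cv2.CHAIN_APPROX_NONE)[0]
c=max([k for k in ct if abs(k[:,0,0].mean()-323)<40],key=len)
w=ray("",M,c[:,0],.04)-p[:2];w2=np.c_[w@u,w@a]*1000
print("mould up",w2[:,0].min(),w2[:,0].max(),"close",w2[:,1].min(),w2[:,1].max())
```

```text
L [[287, 195], [253, 267]] along up [45.9 15.8] along close [-13.2 -28. ] [ 31.1 -23.5]
R [[387, 195], [384, 267]] along up [45.9 15.8] along close [26.8 26.8] [31.  25.9]
E [[270, 174], [360, 174]] along up [54.2 54.2] along close [-19.7  15.8] [54.2 -2. ]
u [-0.88836531  0.45913721] a [0.45913721 0.88836531]
mould up 46.20949604196518 154.97984408402957 close -25.056416809270303 30.43101389664742
```

Emit:
apply_moves(motion=[{"x": -3,"y": 1.6,"z": -2,"yaw": 0.2,"hand": -1},{"x": -6,"y": 3.2,"z": -5,"yaw": 0.2,"hand": -1},{"x": -8.8,"y": 5,"z": -9,"yaw": 0.2,"hand": -1},{"x": -8.8,"y": 5,"z": -12,"yaw": 0.2,"hand": -1},{"x": -8.8,"y": 5,"z": -13.5,"yaw": 0.2,"hand": -1},{"x": -8.8,"y": 5,"z": -13.5,"yaw": 0.2,"hand": -1},{"x": -8.8,"y": 5,"z": -13.5,"yaw": 0.2,"hand": -1},{"x": -8.8,"y": 5,"z": -13.5,"yaw": 0.2,"hand": -1}])

```text
clock: 6.25
position: [0.4598, -0.0676, 0.0815]
ee_rot: [0.738, 3.052, 0.001]
force: [0.7, -0.0, -0.6]
width: 0.148
gripper_force: 40.0
```

Emit:
apply_moves(motion=[{"x": -0.15,"y": 0,"z": -0.5,"yaw": 0,"hand": -1},{"x": -0.15,"y": 0,"z": -1,"yaw": 0,"hand": -1},{"x": -0.15,"y": 0,"z": -1.5,"yaw": 0,"hand": -1},{"x": -0.15,"y": 0,"z": -2,"yaw": 0,"hand": -1},{"x": -0.15,"y": 0,"z": -2.4,"yaw": 0,"hand": -1},{"x": -0.15,"y": 0,"z": -2.7,"yaw": 0,"hand": -1},{"x": -0.15,"y": 0,"z": -2.9,"yaw": 0,"hand": -1},{"x": -0.15,"y": 0,"z": -2.9,"yaw": 0,"hand": -1},{"x": -0.15,"y": 0,"z": -2.9,"yaw": 0,"hand": -1}])

```text
clock: 7.38
position: [0.4577, -0.0678, 0.0518]
ee_rot: [0.739, 3.053, 0.0]
force: [1.0, -0.1, -0.7]
width: 0.148
gripper_force: 40.0
```

Emit:
apply_moves(motion=[{"x": 0,"y": 0,"z": -0.15,"yaw": 0,"hand": -1},{"x": 0,"y": 0,"z": -0.15,"yaw": 0,"hand": -1},{"x": 0,"y": 0,"z": -0.15,"yaw": 0,"hand": -0.1},{"x": 0,"y": 0,"z": -0.15,"yaw": 0,"hand": -0.1},{"x": 0,"y": 0,"z": 0,"yaw": 0,"hand": -0.1},{"x": 0,"y": 0,"z": 2,"yaw": 0,"hand": -0.1},{"x": 0,"y": 0,"z": 6,"yaw": 0,"hand": -0.1},{"x": 3,"y": -2,"z": 11,"yaw": 0,"hand": -0.1},{"x": 7,"y": -4,"z": 16,"yaw": 0,"hand": -0.1},{"x": 7,"y": -4,"z": 16,"yaw": 0,"hand": -0.1}])

```text
clock: 8.62
position: [0.5316, -0.1096, 0.2153]
ee_rot: [0.74, 3.045, 0.001]
force: [0.0, 0.3, -0.4]
width: 0.453
gripper_force: 0.0
```

```bash
python3 -c "
from h import *
fit_lid('w4',(0.048,0.04))"
```

```text
tcp [ 531.6 -109.6  215.3] yaw 62.69 t 8.625 w 0.45278424701647924 F [ 0.   0.3 -0.4]
px [456  44] z 0.048 c mm 461.3 39.5 LxW 76.5 59.8 long axis deg -38.5 dist 463
px [456  44] z 0.04 c mm 461.1 42.4 LxW 78.4 61.3 long axis deg -38.5 dist 463
px [323 111] z 0.048 c mm 458.0 -68.7 LxW 107.7 54.6 long axis deg -27.2 dist 463
px [323 111] z 0.04 c mm 457.7 -68.5 LxW 110.3 56.0 long axis deg -27.2 dist 463
px [169 137] z 0.048 c mm 419.7 -181.4 LxW 75.4 49.3 long axis deg 26.3 dist 457
px [169 137] z 0.04 c mm 418.5 -183.9 LxW 77.3 50.5 long axis deg 26.3 dist 457
px [ 17 288] z 0.048 c mm 460.8 -353.9 LxW 79.2 40.7 long axis deg -38.8 dist 581
px [ 17 288] z 0.04 c mm 460.5 -360.7 LxW 81.1 41.7 long axis deg -38.8 dist 585
px [114 276] z 0.048 c mm 493.4 -280.1 LxW 79.6 23.0 long axis deg 70.3 dist 567
px [114 276] z 0.04 c mm 494.0 -285.0 LxW 81.5 23.6 long axis deg 70.3 dist 570
px [ 30 378] z 0.048 c mm 538.5 -408.0 LxW 44.3 39.4 long axis deg -27.4 dist 676
px [ 30 378] z 0.04 c mm 540.1 -416.1 LxW 45.4 40.4 long axis deg -27.4 dist 682
```

View pics/w4.png

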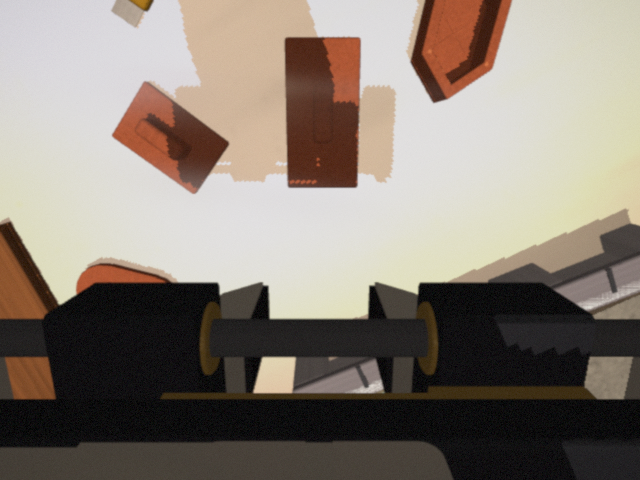

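The long lid sits flush on its mould at (323,111), with matching outlines and an axis of -27.2°. On to the pointed lid.

Emit:
apply_moves(motion=[{"x": -1.8,"y": 5.5,"z": 1,"yaw": 9,"hand": 0},{"x": -3.6,"y": 11,"z": 1,"yaw": 18,"hand": 0},{"x": -5.4,"y": 16.5,"z": 1,"yaw": 27,"hand": 0},{"x": -7.2,"y": 22,"z": 1,"yaw": 36,"hand": 0},{"x": -9,"y": 27.5,"z": 1,"yaw": 45,"hand": 0},{"x": -11,"y": 33,"z": 1,"yaw": 54,"hand": 0},{"x": -13,"y": 38.5,"z": 1,"yaw": 63,"hand": 0},{"x": -14.9,"y": 44.9,"z": 1,"yaw": 72.3,"hand": 0},{"x": -14.9,"y": 44.9,"z": 1,"yaw": 72.3,"hand": 0},{"x": -14.9,"y": 44.9,"z": 1,"yaw": 72.3,"hand": 0}])

```text
clock: 9.93
position: [0.3775, 0.3403, 0.2204]
ee_rot: [1.204, -2.899, 0.002]
force: [0.2, -0.6, -0.6]
width: 0.5
gripper_force: 0.0
```

```bash
cat >> h.py <<'E'
def hexfit(im,M,z,near,amin=800,L=.110):
    """fit pointed outline (or any: poly verts fn) to contour at height z near px; returns centre, angle"""
    from scipy.optimize import minimize
    cs=cv2.findContours(red(im),cv2.RETR_EXTERNAL,cv2.CHAIN_APPROX_NONE)[0]
    c=min([k for k in cs if cv2.contourArea(k)>amin],key=lambda k:np.hypot(*(k[:,0].mean(0)-near)))
    w=(ray("",M,c[:,0],z)*1000)
    def cost(q,full=False):
        t=np.radians(q[2]);R=np.array([[np.cos(t),np.sin(t)],[-np.sin(t),np.cos(t)]])
        v=np.abs((w-q[:2])@R.T);k=q[3]
        d=np.maximum(v[:,1]-28*k,(v[:,0]+v[:,1]-55*k)/2**.5)
        return np.sum(np.minimum(d**2,9))
    best=None
    for a in range(-90,90,15):
        r=minimize(cost,[*w.mean(0),a,1],method="Nelder-Mead",options=dict(maxiter=3000))
        if best is None or r.fun<best.fun: best=r
    print("hex c",best.x[:2].round(1),"deg",round((best.x[2]+90)%180-90,1),"k",round(best.x[3],3),"rms",round((best.fun/len(w))**.5,2))
E
python3 -c "
from h import *
s,M,im=fit_lid('w5',(0.014,))
hexfit(im,M,.014,(320,150))"
```

```text
tcp [377.5 340.3 220.4] yaw 135.1 t 9.925 w 0.5004508427306229 F [ 0.2 -0.6 -0.6]
px [34 32] z 0.014 c mm 431.7 70.9 LxW 74.7 50.0 long axis deg -44.9 dist 437
px [313 154] z 0.014 c mm 342.4 297.6 LxW 108.9 56.7 long axis deg 46.0 dist 454
hex c [342.2 297.3] deg 46.3 k 0.999 rms 0.32
```

View pics/w5.png

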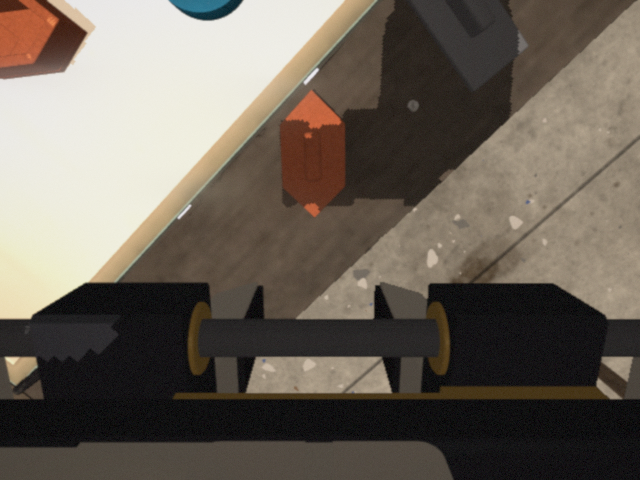

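The pointed lid is at (313,154), at 342.2, 297.3 mm and 46.3°, with a 0.3 mm fit. The grey look-alike at the top right stays. Descending.

Emit:
apply_moves(motion=[{"x": -3.5,"y": -4.3,"z": -4,"yaw": 1.2,"hand": 0},{"x": -3.5,"y": -4.3,"z": -9,"yaw": 1.2,"hand": 0},{"x": -3.5,"y": -4.3,"z": -14,"yaw": 1.2,"hand": 0},{"x": -3.5,"y": -4.3,"z": -17,"yaw": 1.2,"hand": 0},{"x": -3.5,"y": -4.3,"z": -19,"yaw": 1.2,"hand": 0},{"x": -3.5,"y": -4.3,"z": -20.2,"yaw": 1.2,"hand": 0},{"x": -3.5,"y": -4.3,"z": -20.2,"yaw": 1.2,"hand": 0},{"x": -3.5,"y": -4.3,"z": -20.2,"yaw": 1.2,"hand": 0}])

```text
clock: 10.98
position: [0.3441, 0.2982, 0.0204]
ee_rot: [-1.233, 2.888, 0.0]
force: [0.2, -0.4, -0.4]
width: 0.502
gripper_force: 0.0
```

Emit:
apply_moves(motion=[{"x": -0.2,"y": -0.1,"z": -0.3,"yaw": 0,"hand": 0},{"x": -0.2,"y": -0.1,"z": -0.3,"yaw": 0,"hand": -1},{"x": -0.2,"y": -0.1,"z": -0.3,"yaw": 0,"hand": -1},{"x": -0.2,"y": -0.1,"z": -0.3,"yaw": 0,"hand": -1},{"x": -0.2,"y": -0.1,"z": -0.3,"yaw": 0,"hand": -1},{"x": -0.2,"y": -0.1,"z": -0.3,"yaw": 0,"hand": -1},{"x": -0.2,"y": -0.1,"z": 1,"yaw": 0,"hand": -1},{"x": -0.2,"y": -0.1,"z": 5,"yaw": 0,"hand": -1},{"x": -0.2,"y": -0.1,"z": 10,"yaw": 0,"hand": -1},{"x": -0.2,"y": -0.1,"z": 10,"yaw": 0,"hand": -1}])

```text
clock: 12.22
position: [0.3433, 0.299, 0.1236]
ee_rot: [-1.232, 2.883, 0.004]
force: [-0.2, 0.2, -2.3]
width: 0.149
gripper_force: 40.0
```

Emit:
apply_moves(motion=[{"x": 1,"y": -2,"z": 4,"yaw": -10,"hand": -1},{"x": 4,"y": -6,"z": 9.2,"yaw": -20,"hand": -1},{"x": 7,"y": -10.5,"z": 9.2,"yaw": -30,"hand": -1},{"x": 10,"y": -15,"z": 9.2,"yaw": -40,"hand": -1},{"x": 13,"y": -19.5,"z": 9.2,"yaw": -50,"hand": -1},{"x": 16,"y": -24,"z": 9.2,"yaw": -60,"hand": -1},{"x": 18.6,"y": -28.5,"z": 9.2,"yaw": -70,"hand": -1},{"x": 18.6,"y": -30.8,"z": 9.2,"yaw": -80,"hand": -1},{"x": 18.6,"y": -30.8,"z": 9.2,"yaw": -84,"hand": -1},{"x": 18.6,"y": -30.8,"z": 9.2,"yaw": -84,"hand": -1}])

```text
clock: 13.48
position: [0.5271, -0.0109, 0.2111]
ee_rot: [-1.015, -2.972, 0.001]
force: [-0.2, 0.1, -1.7]
width: 0.148
gripper_force: 40.0
```

```bash
python3 -c "
from h import *
s,M,im=fit_lid('w6',(0.04,))
hexfit(im,M,.04,(320,95))
y,R=yaw(s);a=R[:2,1];u=np.array([-a[1],a[0]]);print('u',u,'a',a)
for n,P in [('tip',u*55),('L',u*27-a*28),('R',u*27+a*28),('mid',u*27)]:
    print(n,proj(M,np.r_[s['position'][:2]+P/1000,s['position'][2]-.0036]).round(1))
"
```

```text
tcp [527.1 -10.9 211.1] yaw 52.29 t 13.475 w 0.14787563782886562 F [-0.2  0.1 -1.7]
px [327  88] z 0.04 c mm 448.1 57.1 LxW 106.0 54.7 long axis deg -38.7 dist 452
px [270 228] z 0.04 c mm 505.2 -49.9 LxW 215.3 121.7 long axis deg 22.2 dist 508
px [ 85 240] z 0.04 c mm 418.7 -175.0 LxW 77.5 52.1 long axis deg 25.7 dist 454
px [318 375] z 0.04 c mm 637.6 -97.5 LxW 41.6 38.1 long axis deg 52.3 dist 645
px [ 76 381] z 0.04 c mm 506.4 -276.5 LxW 88.4 38.0 long axis deg 54.1 dist 577
hex c [448.4  57.1] deg -38.4 k 0.97 rms 1.23
u [-0.7911171   0.61166405] a [0.61166405 0.7911171 ]
tip [[319.9 171.8]]
L [[251.9 240.7]]
R [[387.9 240.7]]
mid [[319.9 240.7]]
```

View pics/w6.png

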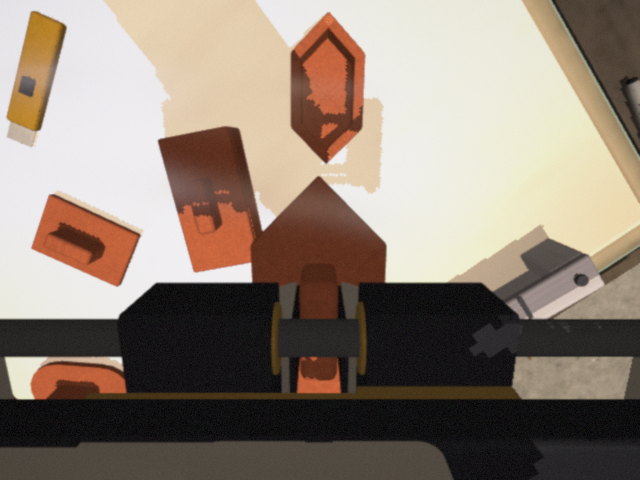

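Run:
```python
from h import *
im=cv2.imread("pics/w6.png");M=camera_model("wrist");s=observe();p=s["position"][:2]*1000;R=yaw(s)[1];a=R[:2,1];u=np.array([-a[1],a[0]])
h=cv2.cvtColor(im,cv2.COLOR_BGR2HSV);m=((h[...,1]>60)&((h[...,0]<20)|(h[...,0]>170))).astype(np.uint8)
m[172:]=0;m[:,:280]=0;m[:,372:]=0;m=cv2.morphologyEx(m,cv2.MORPH_OPEN,np.ones((3,3)))
ct=max(cv2.findContours(m,cv2.RETR_EXTERNAL,cv2.CHAIN_APPROX_NONE)[0],key=len)[:,0]
print("px l,r,t,b",ct.min(0),ct.max(0)+1)
def tf(q,z): w=ray("",M,q,z)*1000-p;return np.c_[w@u,w@a].round(1)
(l,t),(r,b)=ct.min(0),ct.max(0)+1
print(tf([(328.5,t),(326.5,b),(l,75),(r,75),(l,115),(r,115)],.04))
# held lid: silhouette boundary per row 185..262
g=red(im)
for r_ in (185,195,205,215,225,235,250,256):
    x=np.where(g[r_,262 if r_<235 else 251:400])[0]+(262 if r_<235 else 251); print(r_,x[0],x[-1]+1,tf([(x[0],r_),(x[-1]+1,r_)],s["position"][2]-.0036).tolist())
```

```text
px l,r,t,b [281  13] [367 162]
[[157.    6.6]
 [ 50.2   5.6]
 [114.8 -29.1]
 [114.8  36. ]
 [ 86.  -29.8]
 [ 85.9  36.8]]
185 310 327 [[49.8, -4.0], [49.8, 2.8]]
195 302 336 [[45.8, -7.2], [45.8, 6.4]]
205 291 318 [[41.8, -11.7], [41.8, -0.8]]
215 280 330 [[37.7, -16.2], [37.7, 4.1]]
225 271 363 [[33.6, -20.0], [33.6, 17.5]]
235 251 376 [[29.4, -28.3], [29.4, 23.0]]
250 251 385 [[23.0, -28.6], [23.0, 26.9]]
256 251 385 [[20.5, -28.7], [20.5, 27.0]]
```

Emit:
apply_moves(motion=[{"x": -3,"y": 2.6,"z": -2,"yaw": -0.6,"hand": -1},{"x": -6,"y": 5.2,"z": -5,"yaw": -0.6,"hand": -1},{"x": -7.9,"y": 7,"z": -9,"yaw": -0.6,"hand": -1},{"x": -7.9,"y": 7,"z": -12,"yaw": -0.6,"hand": -1},{"x": -7.9,"y": 7,"z": -13,"yaw": -0.6,"hand": -1},{"x": -7.9,"y": 7,"z": -13,"yaw": -0.6,"hand": -1},{"x": -7.9,"y": 7,"z": -13,"yaw": -0.6,"hand": -1},{"x": -7.9,"y": 7,"z": -13,"yaw": -0.6,"hand": -1}])

```text
clock: 14.52
position: [0.4494, 0.0592, 0.0826]
ee_rot: [1.031, 2.966, 0.002]
force: [-0.1, 0.5, -1.1]
width: 0.147
gripper_force: 40.0
```

Emit:
apply_moves(motion=[{"x": -0.1,"y": 0,"z": -0.6,"yaw": 0,"hand": -1},{"x": -0.1,"y": 0,"z": -1.2,"yaw": 0,"hand": -1},{"x": -0.1,"y": 0,"z": -1.7,"yaw": 0,"hand": -1},{"x": -0.1,"y": 0,"z": -2.1,"yaw": 0,"hand": -1},{"x": -0.1,"y": 0,"z": -2.5,"yaw": 0,"hand": -1},{"x": -0.1,"y": 0,"z": -2.8,"yaw": 0,"hand": -1},{"x": -0.1,"y": 0,"z": -3.1,"yaw": 0,"hand": -1},{"x": -0.1,"y": 0,"z": -3.1,"yaw": 0,"hand": -1},{"x": -0.1,"y": 0,"z": -3.1,"yaw": 0,"hand": -1}])

```text
clock: 15.65
position: [0.4477, 0.0591, 0.0508]
ee_rot: [1.031, 2.967, 0.0]
force: [-0.6, -0.5, -0.0]
width: 0.156
gripper_force: 40.0
```

Emit:
apply_moves(motion=[{"x": 0,"y": 0,"z": 0,"yaw": 0,"hand": -0.1},{"x": 0,"y": 0,"z": 0,"yaw": 0,"hand": -0.1},{"x": 0,"y": 0,"z": 0.2,"yaw": 0,"hand": 0},{"x": 0,"y": 0,"z": 4,"yaw": 0,"hand": 0},{"x": 0,"y": 0,"z": 9,"yaw": 0,"hand": 0},{"x": 3,"y": 0,"z": 14,"yaw": 0,"hand": 0},{"x": 7,"y": -5,"z": 17,"yaw": 0,"hand": 0},{"x": 7,"y": -5,"z": 17,"yaw": 0,"hand": 0}])

```text
clock: 16.65
position: [0.5206, 0.0058, 0.2232]
ee_rot: [1.036, 2.96, 0.001]
force: [-0.3, 0.1, -0.8]
width: 0.5
gripper_force: 0.0
```

```bash
python3 -c "
from h import *
s,M,im=fit_lid('w7',(0.048,))
hexfit(im,M,.048,(320,105))
"
```

```text
tcp [520.6   5.8 223.2] yaw 51.42 t 16.65 w 0.5000633690237983 F [-0.3  0.1 -0.8]
px [314 108] z 0.048 c mm 448.3 57.6 LxW 106.6 55.0 long axis deg -37.5 dist 452
px [205 164] z 0.048 c mm 423.8 -45.5 LxW 63.6 27.2 long axis deg 61.2 dist 426
px [212 240] z 0.048 c mm 475.0 -72.0 LxW 75.9 63.7 long axis deg -27.4 dist 480
px [ 82 253] z 0.048 c mm 419.1 -169.1 LxW 75.8 51.1 long axis deg 25.8 dist 452
hex c [448.3  57.8] deg -38.6 k 0.974 rms 1.73
```

Emit:
apply_moves(motion=[{"x": 4,"y": 0,"z": 2,"yaw": 8,"hand": 0},{"x": 9,"y": -1,"z": 4,"yaw": 17,"hand": 0},{"x": 14,"y": -2,"z": 4,"yaw": 26,"hand": 0},{"x": 19,"y": -3,"z": 4,"yaw": 35.5,"hand": 0},{"x": 22.5,"y": -4,"z": 4,"yaw": 35.5,"hand": 0},{"x": 22.5,"y": -4,"z": 4,"yaw": 35.5,"hand": 0},{"x": 22.5,"y": -4,"z": 4,"yaw": 35.5,"hand": 0},{"x": 22.5,"y": -4,"z": 4,"yaw": 35.5,"hand": 0}])

```text
clock: 17.7
position: [0.7417, -0.0298, 0.261]
ee_rot: [-0.076, -3.14, -0.001]
force: [0.4, -0.6, -0.3]
width: 0.502
gripper_force: 0.0
```

```bash
python3 -c "
from h import *
s,M,im=fit_lid('w8',(0.048,),3000)
a=cv2.imread('pics/w7.png')[:260,160:480];b=im[:300]
c=np.zeros((560,640,3),np.uint8);c[:260,:320]=a;c[260:]=b;cv2.imwrite('pics/c8.png',c)
"
```

```text
tcp [741.7 -29.8 261. ] yaw 87.23 t 17.7 w 0.5018904247593328 F [ 0.4 -0.6 -0.3]
```

View pics/c8.png

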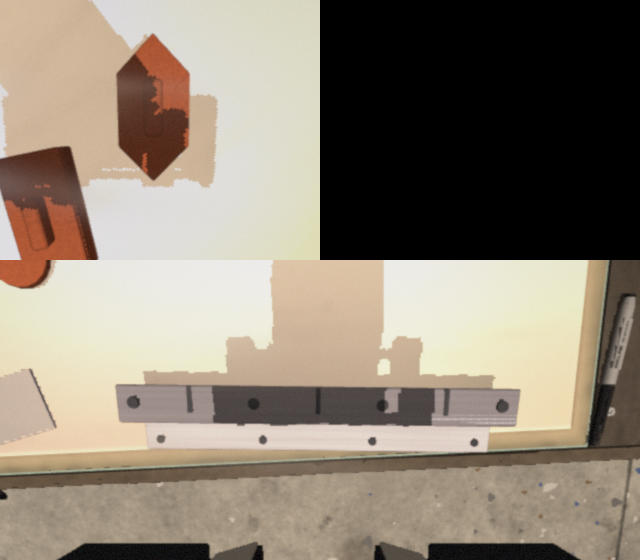

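Upper part: the pointed lid sits flush on its mould. Lower part: the rail lip's front edge is at row ~125–130, with mid lines at columns 190, 318 and 446 (bays 3, 2 and 1). Now I compute the bay poses.

Run:
```python
from h import *
im=cv2.imread("pics/w8.png");M=camera_model("wrist");g=cv2.cvtColor(im,cv2.COLOR_BGR2GRAY).astype(float)
E=[]
for c in list(range(150,185,5))+list(range(230,300,5))+list(range(335,410,5))+list(range(455,515,5)):
    d=np.diff(g[112:140,c]);E.append((c,112+np.argmin(d)+1))
k=np.polyfit(*np.array(E,float).T,1);print("edge",E[::6],k)
L=[]
for c0 in(190,318,446):
    row=g[134:148,c0-9:c0+10].mean(0);row=row.max()-row;row[row<.5*row.max()]=0;L.append(c0-9+(row*np.arange(19)).sum()/row.sum())
print("lines",L)
q=[(c,np.polyval(k,c)) for c in L]
w=ray("",M,q,.06)*1000;print("front edge at mids",w.round(1),np.hypot(*np.diff(w,axis=0).T).round(1))
e=np.degrees(np.arctan2(*(w[2]-w[0])[::-1]));t=np.radians(e-90);n=np.array([np.cos(t),np.sin(t)]);print("into dir deg",e-90)
q2=[(c,141) for c in L];print("lines mid",(ray("",M,q2,.06)*1000).round(1))
for i,p in zip((3,2,1),w): print("bay",i,"stop",(p+18*n).round(1),"centre TCP long home",(p+18*n-55*n).round(1))
```

```text
edge [(150, np.int64(124)), (180, np.int64(125)), (255, np.int64(126)), (285, np.int64(126)), (350, np.int64(127)), (380, np.int64(127)), (455, np.int64(115)), (485, np.int64(115))] [-9.15436799e-03  1.27333878e+02]
lines [np.float64(189.04912440300205), np.float64(317.5072212593876), np.float64(446.0515555555556)]
front edge at mids [[ 657.2 -136.5]
 [ 661.6  -27.4]
 [ 666.    81.7]] [109.2 109.2]
into dir deg -2.294257212884588
lines mid [[ 669.8 -138.2]
 [ 675.2  -28.1]
 [ 680.6   82.1]]
bay 3 stop [ 675.2 -137.3] centre TCP long home [ 620.3 -135.1]
bay 2 stop [679.6 -28.1] centre TCP long home [624.6 -25.9]
bay 1 stop [683.9  80.9] centre TCP long home [629.   83.1]
```

Emit:
apply_moves(motion=[{"x": -5.5,"y": 1.5,"z": 0,"yaw": -9,"hand": 1},{"x": -11,"y": 3,"z": 0,"yaw": -18,"hand": 1},{"x": -16.5,"y": 4.5,"z": 0,"yaw": -27,"hand": 1},{"x": -22,"y": 6,"z": -2,"yaw": -35.7,"hand": 1},{"x": -27,"y": 7.5,"z": -6,"yaw": -35.7,"hand": 1},{"x": -29.3,"y": 8.75,"z": -11,"yaw": -35.7,"hand": 1},{"x": -29.3,"y": 8.75,"z": -13,"yaw": -35.7,"hand": 1},{"x": -29.3,"y": 8.75,"z": -13,"yaw": -35.7,"hand": 1},{"x": -29.3,"y": 8.75,"z": -13,"yaw": -35.7,"hand": 1}])

```text
clock: 18.88
position: [0.4505, 0.0568, 0.1319]
ee_rot: [1.036, 2.964, 0.002]
force: [0.6, 0.4, 0.6]
width: 0.998
gripper_force: 0.0
```

Emit:
apply_moves(motion=[{"x": -0.3,"y": 0.1,"z": -3,"yaw": 0,"hand": 1},{"x": -0.3,"y": 0.1,"z": -6,"yaw": 0,"hand": 1},{"x": -0.3,"y": 0.1,"z": -9,"yaw": 0,"hand": 1},{"x": -0.3,"y": 0.1,"z": -11,"yaw": 0,"hand": 1},{"x": -0.3,"y": 0.1,"z": -11.8,"yaw": 0,"hand": 1},{"x": -0.3,"y": 0.1,"z": -11.8,"yaw": 0,"hand": 1},{"x": -0.3,"y": 0.1,"z": -11.8,"yaw": 0,"hand": 1}])

```text
clock: 19.75
position: [0.4475, 0.0578, 0.0136]
ee_rot: [1.036, 2.964, 0.002]
force: [-0.4, 0.3, 0.8]
width: 0.997
gripper_force: 0.0
```

Close gently on the walls, then firmer, and lift 1 cm.

Emit:
apply_moves(motion=[{"x": 0,"y": 0,"z": 0,"yaw": 0,"hand": 0},{"x": 0,"y": 0,"z": 0,"yaw": 0,"hand": 0},{"x": 0,"y": 0,"z": 0,"yaw": 0,"hand": 0},{"x": 0,"y": 0,"z": 0,"yaw": 0,"hand": 0},{"x": 0,"y": 0,"z": 0,"yaw": 0,"hand": 0},{"x": 0,"y": 0,"z": 0,"yaw": 0,"hand": -0.5},{"x": 0,"y": 0,"z": 0,"yaw": 0,"hand": -0.5},{"x": 0,"y": 0,"z": 1,"yaw": 0,"hand": -0.5},{"x": 0,"y": 0,"z": 1,"yaw": 0,"hand": -0.5}], newtons=40)

```text
clock: 20.88
position: [0.4466, 0.0576, 0.0232]
ee_rot: [1.036, 2.965, 0.0]
force: [0.2, -0.8, -3.9]
width: 0.607
gripper_force: 40.0
```

Emit:
apply_moves(motion=[{"x": 2.5,"y": 0.6,"z": 1,"yaw": 7,"hand": -0.5},{"x": 5,"y": 1.2,"z": 1,"yaw": 14,"hand": -0.5},{"x": 7.5,"y": 1.8,"z": 1,"yaw": 21,"hand": -0.5},{"x": 10,"y": 2.4,"z": 1,"yaw": 28,"hand": -0.5},{"x": 12.2,"y": 2.9,"z": 1,"yaw": 35.3,"hand": -0.5},{"x": 12.7,"y": 2.9,"z": 1,"yaw": 35.3,"hand": -0.5},{"x": 12.7,"y": 2.9,"z": 0.3,"yaw": 35.3,"hand": -0.5},{"x": 12.7,"y": 2.9,"z": 0,"yaw": 35.3,"hand": -0.5},{"x": 12.7,"y": 2.9,"z": 0,"yaw": 35.3,"hand": -0.5}])

```text
clock: 22.0
position: [0.5725, 0.0865, 0.0222]
ee_rot: [-0.089, -3.139, 0.001]
force: [-0.8, 1.3, -4.7]
width: 0.608
gripper_force: 40.0
```

Run:
```python
from h import *
s=observe();p=s["position"]*1000;print(p.round(1),yaw(s)[0],s["force"].round(1),s["width"],s["gripper_force"])
im=get_image("top");M=camera_model("top");cv2.imwrite("pics/top1.png",im)
blobs(im,M,[.048])
x0,y0=proj(M,np.r_[.62,-.03,.05])[0].astype(int)
cv2.imwrite("pics/top1c.png",cv2.resize(im[y0-40:y0+60,x0-80:x0+70],None,fx=5,fy=5,interpolation=cv2.INTER_CUBIC))
```

```text
[572.5  86.5  22.2] 86.74610931932848 [-0.8  1.3 -4.7] 0.6079838125284254 39.997930973768234
px [439 209] z 0.048 c mm 485.6 -440.9 LxW 184.2 135.0 long axis deg -6.8 dist 656
px [388 201] z 0.048 c mm 511.8 -301.2 LxW 92.1 53.0 long axis deg 47.5 dist 594
px [303 223] z 0.048 c mm 455.4 -68.4 LxW 108.9 53.0 long axis deg -27.4 dist 461
px [348 239] z 0.048 c mm 408.6 -190.3 LxW 78.6 51.5 long axis deg 25.1 dist 451
```

View pics/top1c.png

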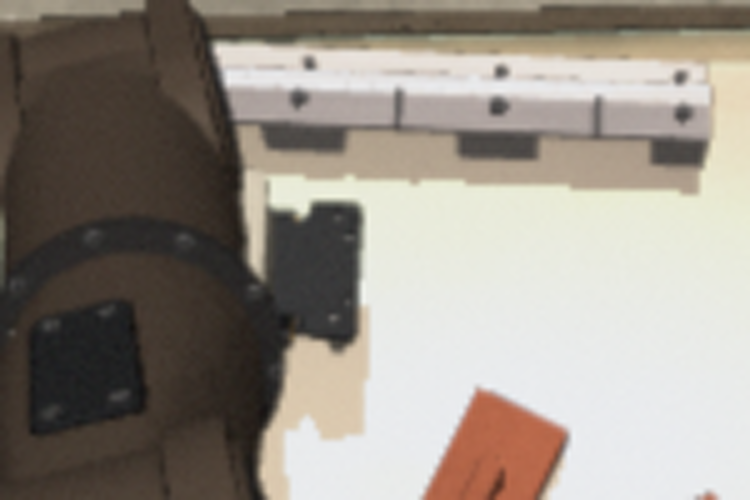

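The top crop confirms the rail: mid lines between cheeks at (398,108) and (598,118), tilted about 3.3°. I lower to the table and start sliding into bay 1.

Emit:
apply_moves(motion=[{"x": 0,"y": 0.05,"z": -0.5,"yaw": 0,"hand": -0.5},{"x": 0,"y": 0.05,"z": -0.8,"yaw": 0,"hand": -0.5},{"x": 0,"y": 0.05,"z": -0.8,"yaw": 0,"hand": -0.5},{"x": 1,"y": 0,"z": -0.8,"yaw": 0,"hand": -0.5},{"x": 2,"y": -0.05,"z": -0.8,"yaw": 0,"hand": -0.5},{"x": 3,"y": -0.1,"z": -0.8,"yaw": 0,"hand": -0.5},{"x": 4,"y": -0.15,"z": -0.8,"yaw": 0,"hand": -0.5},{"x": 4.5,"y": -0.2,"z": -0.8,"yaw": 0,"hand": -0.5},{"x": 4.5,"y": -0.2,"z": -0.8,"yaw": 0,"hand": -0.5}])

```text
clock: 23.18
position: [0.6189, 0.0846, 0.0146]
ee_rot: [-0.089, -3.14, -0.0]
force: [-1.0, -0.0, -5.0]
width: 0.606
gripper_force: 40.0
```

Emit:
apply_moves(motion=[{"x": 0.3,"y": -0.02,"z": 0,"yaw": 0,"hand": -0.5},{"x": 0.6,"y": -0.04,"z": -0.05,"yaw": 0,"hand": -0.5},{"x": 0.9,"y": -0.05,"z": -0.1,"yaw": 0,"hand": -0.5},{"x": 1.2,"y": -0.07,"z": -0.1,"yaw": 0,"hand": -0.5},{"x": 1.4,"y": -0.08,"z": -0.1,"yaw": 0,"hand": -0.5},{"x": 1.4,"y": -0.08,"z": -0.1,"yaw": 0,"hand": -0.5}])

```text
clock: 23.92
position: [0.6311, 0.0839, 0.0133]
ee_rot: [-0.088, -3.137, 0.0]
force: [-4.6, 0.2, -2.4]
width: 0.608
gripper_force: 40.0
```

Emit:
apply_moves(motion=[{"x": 0.2,"y": -0.01,"z": 0,"yaw": 0,"hand": -0.5},{"x": 0.3,"y": -0.02,"z": 0,"yaw": 0,"hand": -0.5},{"x": 0.3,"y": -0.02,"z": 0,"yaw": 0,"hand": -0.5}])

```text
clock: 24.3
position: [0.6312, 0.084, 0.013]
ee_rot: [-0.087, -3.132, 0.001]
force: [-15.2, 0.0, 4.6]
width: 0.606
gripper_force: 40.0
```

Contact at 15 N and no further travel: home. Ease off, release and rise.

Emit:
apply_moves(motion=[{"x": -0.3,"y": 0.02,"z": 0.1,"yaw": 0,"hand": -0.5},{"x": -0.3,"y": 0.02,"z": 0.1,"yaw": 0,"hand": 1},{"x": -0.3,"y": 0.02,"z": 0.1,"yaw": 0,"hand": 1},{"x": -0.3,"y": 0.02,"z": 0.1,"yaw": 0,"hand": 1},{"x": -0.3,"y": 0.02,"z": 0.1,"yaw": 0,"hand": 1},{"x": -0.3,"y": 0.02,"z": 4,"yaw": 0,"hand": 1},{"x": -0.3,"y": 0.02,"z": 9,"yaw": 0,"hand": 1},{"x": -0.3,"y": 0.02,"z": 14,"yaw": 0,"hand": 1},{"x": -0.3,"y": 0.02,"z": 19,"yaw": 0,"hand": 1},{"x": -0.3,"y": 0.02,"z": 19,"yaw": 0,"hand": 1}])

```text
clock: 25.55
position: [0.6353, 0.0843, 0.2086]
ee_rot: [0.088, 3.132, 0.003]
force: [-0.4, 0.0, -0.7]
width: 1.0
gripper_force: 0.0
```

Emit:
apply_moves(motion=[{"x": -2.5,"y": -5,"z": 0,"yaw": -6,"hand": 1},{"x": -5,"y": -10,"z": 0,"yaw": -12,"hand": 1},{"x": -8,"y": -15,"z": 0,"yaw": -18,"hand": 1},{"x": -10.5,"y": -19.3,"z": 0,"yaw": -24,"hand": 1},{"x": -10.5,"y": -19.3,"z": 0,"yaw": -24,"hand": 1},{"x": -10.5,"y": -19.3,"z": 0,"yaw": -24,"hand": 1}])

```text
clock: 26.3
position: [0.5277, -0.1086, 0.2033]
ee_rot: [-0.738, -3.053, -0.001]
force: [-0.4, 0.5, 0.6]
width: 1.002
gripper_force: 0.0
```

```bash
python3 -c "
from h import *
s,M,im=fit_lid('w9',(0.048,),3000)
T=camera_model('top');t=get_image('top');cv2.imwrite('pics/top2.png',t);blobs(t,T,[.048]);hexfit(t,T,.048,proj(T,[.631,.084,.048])[0],100)
"
```

```text
tcp [ 527.7 -108.6  203.3] yaw 62.82 t 26.3 w 1.0024526504029552 F [-0.4  0.5  0.6]
px [325 116] z 0.048 c mm 457.7 -68.6 LxW 107.5 54.7 long axis deg -27.2 dist 463
px [165 142] z 0.048 c mm 419.5 -180.8 LxW 75.2 49.5 long axis deg 26.1 dist 457
px [593 229] z 0.048 c mm 625.2 84.1 LxW 95.2 63.3 long axis deg -10.6 dist 631
px [248 163] z 0.048 c mm 620.1 82.6 LxW 96.7 55.6 long axis deg -0.4 dist 626
px [439 209] z 0.048 c mm 485.5 -440.8 LxW 184.5 135.1 long axis deg -6.8 dist 656
px [388 201] z 0.048 c mm 511.8 -301.2 LxW 92.1 53.0 long axis deg 47.5 dist 594
px [348 239] z 0.048 c mm 408.5 -190.3 LxW 78.5 51.4 long axis deg 25.1 dist 451
hex c [626.4  81.6] deg -0.2 k 0.991 rms 1.63
```

Emit:
apply_moves(motion=[{"x": -3.5,"y": 2,"z": -1,"yaw": 0,"hand": 1},{"x": -7,"y": 4,"z": -4,"yaw": 0,"hand": 1},{"x": -7.1,"y": 4,"z": -8,"yaw": 0,"hand": 1},{"x": -7.1,"y": 4,"z": -12,"yaw": 0,"hand": 1},{"x": -7.1,"y": 4,"z": -15,"yaw": 0,"hand": 1},{"x": -7.1,"y": 4,"z": -17.5,"yaw": 0,"hand": 1},{"x": -7.1,"y": 4,"z": -19,"yaw": 0,"hand": 1},{"x": -7.1,"y": 4,"z": -19,"yaw": 0,"hand": 1},{"x": -7.1,"y": 4,"z": -19,"yaw": 0,"hand": 1}])

```text
clock: 27.52
position: [0.4572, -0.0685, 0.0141]
ee_rot: [0.737, 3.053, 0.001]
force: [-0.2, 0.2, 0.6]
width: 0.998
gripper_force: 0.0
```

Emit:
apply_moves(motion=[{"x": 0,"y": 0,"z": 0,"yaw": 0,"hand": 0},{"x": 0,"y": 0,"z": 0,"yaw": 0,"hand": 0},{"x": 0,"y": 0,"z": 0,"yaw": 0,"hand": 0},{"x": 0,"y": 0,"z": 0,"yaw": 0,"hand": 0},{"x": 0,"y": 0,"z": 0,"yaw": 0,"hand": 0},{"x": 0,"y": 0,"z": 0,"yaw": 0,"hand": -0.5},{"x": 0,"y": 0,"z": 0,"yaw": 0,"hand": -0.5},{"x": 0,"y": 0,"z": 1,"yaw": 0,"hand": -0.5},{"x": 0,"y": 0,"z": 1,"yaw": 0,"hand": -0.5}], newtons=40)

```text
clock: 28.65
position: [0.4565, -0.0694, 0.0242]
ee_rot: [0.74, 3.053, -0.0]
force: [-0.7, -0.5, -5.4]
width: 0.606
gripper_force: 40.0
```

Emit:
apply_moves(motion=[{"x": 2.5,"y": -1.5,"z": 0,"yaw": 6,"hand": -0.5},{"x": 5,"y": -3,"z": 0,"yaw": 12,"hand": -0.5},{"x": 7.5,"y": -4.5,"z": 0,"yaw": 18,"hand": -0.5},{"x": 10,"y": -6,"z": 0,"yaw": 24,"hand": -0.5},{"x": 10.3,"y": -6.15,"z": 0,"yaw": 24,"hand": -0.5},{"x": 10.3,"y": -6.15,"z": -0.5,"yaw": 24,"hand": -0.5},{"x": 10.3,"y": -6.15,"z": -0.9,"yaw": 24,"hand": -0.5},{"x": 10.3,"y": -6.15,"z": -0.9,"yaw": 24,"hand": -0.5}])

```text
clock: 29.65
position: [0.5587, -0.13, 0.0144]
ee_rot: [-0.088, -3.139, -0.0]
force: [0.5, 1.1, -4.9]
width: 0.609
gripper_force: 40.0
```

Emit:
apply_moves(motion=[{"x": 1,"y": -0.1,"z": 0,"yaw": 0,"hand": -0.5},{"x": 2,"y": -0.17,"z": 0,"yaw": 0,"hand": -0.5},{"x": 3,"y": -0.24,"z": 0,"yaw": 0,"hand": -0.5},{"x": 4,"y": -0.3,"z": 0,"yaw": 0,"hand": -0.5},{"x": 4.6,"y": -0.33,"z": 0,"yaw": 0,"hand": -0.5},{"x": 5,"y": -0.35,"z": -0.05,"yaw": 0,"hand": -0.5},{"x": 5.4,"y": -0.37,"z": -0.05,"yaw": 0,"hand": -0.5},{"x": 5.7,"y": -0.39,"z": -0.05,"yaw": 0,"hand": -0.5},{"x": 5.9,"y": -0.4,"z": -0.05,"yaw": 0,"hand": -0.5},{"x": 5.9,"y": -0.4,"z": -0.05,"yaw": 0,"hand": -0.5}])

```text
clock: 30.9
position: [0.618, -0.1346, 0.0141]
ee_rot: [-0.088, -3.139, -0.0]
force: [-1.7, 0.5, -4.8]
width: 0.604
gripper_force: 40.0
```

Emit:
apply_moves(motion=[{"x": 0.2,"y": -0.01,"z": 0,"yaw": 0,"hand": -0.5},{"x": 0.4,"y": -0.02,"z": -0.05,"yaw": 0,"hand": -0.5},{"x": 0.5,"y": -0.03,"z": -0.05,"yaw": 0,"hand": -0.5},{"x": 0.5,"y": -0.03,"z": -0.05,"yaw": 0,"hand": -0.5}])

```text
clock: 31.4
position: [0.6181, -0.1345, 0.0139]
ee_rot: [-0.089, -3.131, -0.001]
force: [-21.6, 3.8, 18.1]
width: 0.609
gripper_force: 40.0
```

Contact at about 21 N with no travel: home in bay 3. Release and rise, then turn toward the short lid.

Emit:
apply_moves(motion=[{"x": -0.4,"y": 0.02,"z": 0.1,"yaw": 0,"hand": -0.5},{"x": -0.4,"y": 0.02,"z": 0.1,"yaw": 0,"hand": 1},{"x": -0.4,"y": 0.02,"z": 0.1,"yaw": 0,"hand": 1},{"x": -0.4,"y": 0.02,"z": 0.1,"yaw": 0,"hand": 1},{"x": -0.4,"y": 0.02,"z": 0.1,"yaw": 0,"hand": 1},{"x": -0.4,"y": 0.02,"z": 5,"yaw": 0,"hand": 1},{"x": -0.4,"y": 0.02,"z": 10,"yaw": 0,"hand": 1},{"x": -0.4,"y": 0.02,"z": 15,"yaw": 0,"hand": 1},{"x": -4,"y": -2,"z": 20,"yaw": -10,"hand": 0},{"x": -8,"y": -4,"z": 20,"yaw": -20,"hand": 0}])

```text
clock: 32.65
position: [0.5456, -0.1757, 0.2177]
ee_rot: [0.638, 3.068, 0.0]
force: [0.2, 0.4, -0.4]
width: 0.834
gripper_force: 0.0
```

Emit:
apply_moves(motion=[{"x": -4,"y": -2,"z": 0,"yaw": -10,"hand": 0},{"x": -8,"y": -3,"z": 0,"yaw": -20,"hand": 0},{"x": -12,"y": -4,"z": 0,"yaw": -30,"hand": 0},{"x": -16,"y": -4,"z": 0,"yaw": -40,"hand": 0},{"x": -17.8,"y": -4.3,"z": 0,"yaw": -50,"hand": 0},{"x": -17.8,"y": -4.3,"z": 0,"yaw": -60,"hand": 0},{"x": -17.8,"y": -4.3,"z": 0,"yaw": -70,"hand": 0},{"x": -17.8,"y": -4.3,"z": 0,"yaw": -80,"hand": 0},{"x": -17.8,"y": -4.3,"z": 0,"yaw": -90,"hand": 0},{"x": -17.8,"y": -4.3,"z": 0,"yaw": -100,"hand": 0}])

```text
clock: 33.9
position: [0.3657, -0.2179, 0.2139]
ee_rot: [2.768, 1.486, 0.001]
force: [-0.1, -0.7, -0.4]
width: 0.499
gripper_force: 0.0
```

Emit:
apply_moves(motion=[{"x": 0,"y": 0,"z": 0,"yaw": -10,"hand": 0},{"x": 0,"y": 0,"z": 0,"yaw": -20,"hand": 0},{"x": 0,"y": 0,"z": 0,"yaw": -31.2,"hand": 0},{"x": 0,"y": 0,"z": 0,"yaw": -31.2,"hand": 0},{"x": 0,"y": 0,"z": 0,"yaw": -31.2,"hand": 0},{"x": 0,"y": 0,"z": 0,"yaw": -31.2,"hand": 0}])

```text
clock: 34.65
position: [0.3656, -0.2179, 0.2138]
ee_rot: [3.063, 0.699, 0.0]
force: [0.3, -0.7, 0.0]
width: 0.5
gripper_force: 0.0
```

```bash
python3 -c "
from h import *
s,M,im=fit_lid('w10',(0.014,),2500)
T=camera_model('top');t=get_image('top');cv2.imwrite('pics/top3.png',t);blobs(t,T,[.048])
a=proj(T,[.62,-.1,.05])[0].astype(int)
b=cv2.resize(t[a[1]-50:a[1]+70,a[0]-100:a[0]+220],None,fx=2.5,fy=2.5,interpolation=cv2.INTER_CUBIC)
cv2.imwrite('pics/c10.png',np.vstack([cv2.resize(im[:290],(800,362))[:, :][::1],b])[:600]);print(b.shape)
"
```

```text
tcp [ 365.6 -217.9  213.8] yaw -64.27 t 34.65 w 0.5001788721479188 F [ 0.3 -0.7  0. ]
px [493  96] z 0.014 c mm 518.9 -305.8 LxW 98.1 57.4 long axis deg 47.3 dist 602
px [585 206] z 0.014 c mm 491.9 -444.5 LxW 190.8 133.6 long axis deg -8.6 dist 663
px [316 152] z 0.014 c mm 414.1 -192.6 LxW 80.7 54.7 long axis deg 25.7 dist 457
px [248 163] z 0.048 c mm 620.1 82.6 LxW 96.7 55.6 long axis deg -0.4 dist 626
px [326 168] z 0.048 c mm 605.8 -135.0 LxW 99.1 52.8 long axis deg -1.1 dist 621
px [439 209] z 0.048 c mm 485.7 -440.5 LxW 184.2 135.9 long axis deg -6.8 dist 656
px [389 196] z 0.048 c mm 524.6 -306.7 LxW 89.4 35.1 long axis deg 63.0 dist 608
(300, 800, 3)
```

View pics/c10.png

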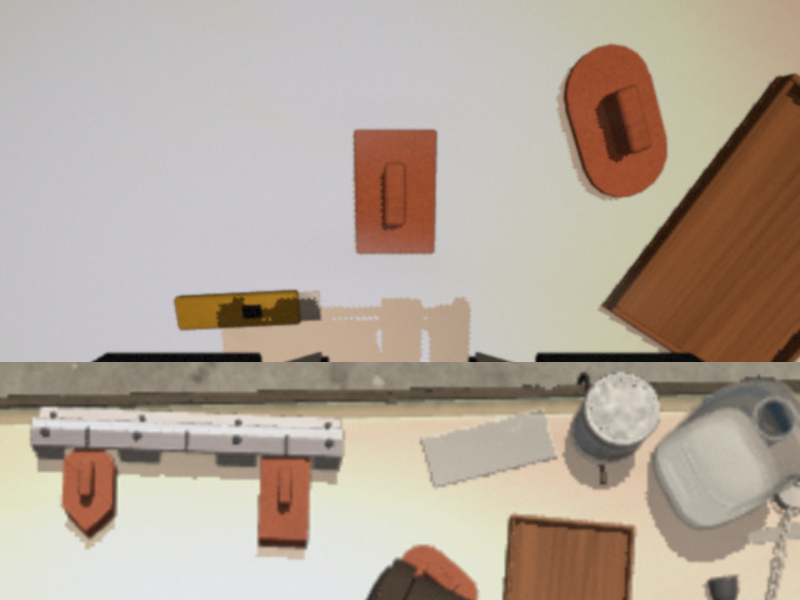

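Both closed moulds sit in bays 1 and 3 under the lip. The short lid is at (316,152), measuring 414.1, -192.6 mm at 25.7°. I pick it up.

Emit:
apply_moves(motion=[{"x": 4.8,"y": 2.5,"z": -3,"yaw": 0,"hand": 0},{"x": 4.8,"y": 2.5,"z": -8,"yaw": 0,"hand": 0},{"x": 4.8,"y": 2.5,"z": -13,"yaw": 0,"hand": 0},{"x": 4.8,"y": 2.5,"z": -16,"yaw": 0,"hand": 0},{"x": 4.8,"y": 2.5,"z": -18.5,"yaw": 0,"hand": 0},{"x": 4.8,"y": 2.5,"z": -19.5,"yaw": 0,"hand": 0},{"x": 4.8,"y": 2.5,"z": -19.5,"yaw": 0,"hand": 0},{"x": 4.8,"y": 2.5,"z": -19.5,"yaw": 0,"hand": 0}])

```text
clock: 35.75
position: [0.4143, -0.1931, 0.0196]
ee_rot: [3.063, 0.696, 0.002]
force: [-0.3, 0.4, 0.1]
width: 0.497
gripper_force: 0.0
```

Emit:
apply_moves(motion=[{"x": 0,"y": 0,"z": 0,"yaw": 0,"hand": -1},{"x": 0,"y": 0,"z": 0,"yaw": 0,"hand": -1},{"x": 0,"y": 0,"z": 0,"yaw": 0,"hand": -1},{"x": 0,"y": 0,"z": 0,"yaw": 0,"hand": -1},{"x": 0,"y": 0,"z": 0,"yaw": 0,"hand": -1},{"x": 0,"y": 0,"z": 1,"yaw": 0,"hand": -1},{"x": 0,"y": 0,"z": 5,"yaw": 0,"hand": -1},{"x": 0,"y": 0,"z": 10,"yaw": 0,"hand": -1},{"x": 0,"y": 0,"z": 15,"yaw": 0,"hand": -1},{"x": 0,"y": 0,"z": 15,"yaw": 0,"hand": -1}])

```text
clock: 37.0
position: [0.4157, -0.1938, 0.1724]
ee_rot: [3.061, 0.695, 0.01]
force: [0.7, 0.5, -1.5]
width: 0.151
gripper_force: 40.0
```

Run:
```python
from h import *
T=camera_model('top');t=get_image('top');s=observe();print(s["position"],yaw(s)[0],s["width"])
g=cv2.cvtColor(t,cv2.COLOR_BGR2HSV)
a=proj(T,[.49,-.445,.01])[0].astype(int);print(a)
m=red(t);n,l,st,c=cv2.connectedComponentsWithStats(m);i=l[a[1],a[0]];print(st[i])
ct=max(cv2.findContours((l==i).astype(np.uint8),0,1)[0],key=len)[:,0]
for z in(.018,.0): print(cv2.boxPoints(cv2.minAreaRect((ray("",T,ct,z)*1000).astype(np.float32))).round(0).tolist())
cv2.imwrite("pics/tray.png",cv2.resize(t[150:270,360:520],None,fx=4,fy=4,interpolation=cv2.INTER_CUBIC))
```

```text
[ 0.41452833 -0.19310189  0.17041105] -64.40971602700634 0.15035320464515264
[437 209]
[ 413  175   53   70 3266]
[[389.0, -505.0], [576.0, -527.0], [592.0, -390.0], [405.0, -368.0]]
[[391.0, -509.0], [580.0, -532.0], [596.0, -393.0], [407.0, -371.0]]
```

View pics/tray.png

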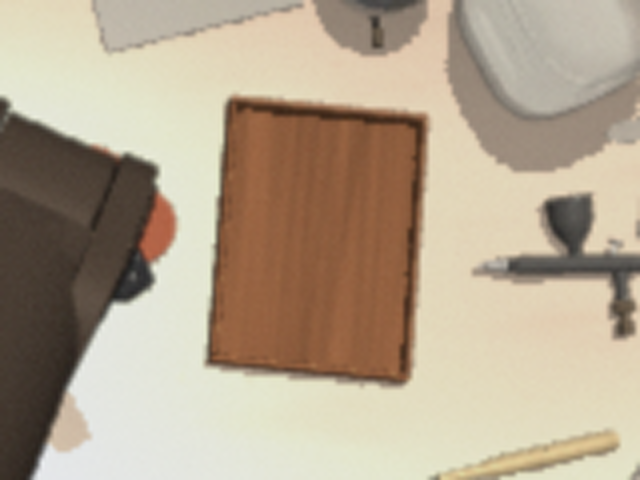

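The tray's outer box is 188 x 138 mm, centred at (490.5,-447.5) with axis -6.7°. Before placing, I check the can and jug clearances near its far side.

Run:
```python
from h import *
T=camera_model('top');S=camera_model('side')
# can1 top centre: find height where both rays agree
a=np.array([[62,65]])/2.3+[120,110]
for z in (.04,.06,.08,.10,.12,.14):
    print(z,(ray("",T,a,z)*1000).round(),(ray("",S,[[349,163]],z)*1000).round())
# can2 in c10: offset
o=proj(T,[.62,-.1,.05])[0].astype(int)-[100,50]
q=np.array([[617,55],[575,55],[617,97],[605,125]])/2.5+o
print("can2 px",q)
for z in(.0,.08,.1): print(z,(ray("",T,q,z)*1000).round().tolist())
j=np.array([[655,110],[680,165]])/2.5+o
print("jug base",(ray("",T,j,0)*1000).round().tolist())
```

```text
0.04 [[704. 367.]] [[723. 451.]]
0.06 [[698. 361.]] [[709. 410.]]
0.08 [[692. 356.]] [[695. 370.]]
0.1 [[686. 350.]] [[681. 329.]]
0.12 [[680. 344.]] [[667. 289.]]
0.14 [[674. 339.]] [[652. 248.]]
can2 px [[459.8 135. ]
 [443.  135. ]
 [459.8 151.8]
 [455.  163. ]]
0.0 [[708.0, -521.0], [709.0, -472.0], [659.0, -518.0], [626.0, -503.0]]
0.08 [[684.0, -500.0], [685.0, -454.0], [637.0, -497.0], [606.0, -483.0]]
0.1 [[678.0, -494.0], [679.0, -449.0], [632.0, -492.0], [601.0, -478.0]]
jug base [[643.0, -561.0], [578.0, -586.0]]
```

Emit:
apply_moves(motion=[{"x": 2,"y": -4,"z": 1,"yaw": 9,"hand": -1},{"x": 4,"y": -9,"z": 1,"yaw": 18,"hand": -1},{"x": 6,"y": -14,"z": 1,"yaw": 27,"hand": -1},{"x": 8,"y": -19,"z": 1,"yaw": 36,"hand": -1},{"x": 10,"y": -23,"z": 1,"yaw": 45,"hand": -1},{"x": 11.3,"y": -25.9,"z": 1,"yaw": 54,"hand": -1},{"x": 11.3,"y": -25.9,"z": 0,"yaw": 57.7,"hand": -1},{"x": 11.3,"y": -25.9,"z": -4,"yaw": 57.7,"hand": -1},{"x": 11.3,"y": -25.9,"z": -4,"yaw": 57.7,"hand": -1},{"x": 11.3,"y": -25.9,"z": -4,"yaw": 57.7,"hand": -1}])

```text
clock: 38.3
position: [0.5265, -0.4519, 0.1288]
ee_rot: [-2.347, -2.087, 0.0]
force: [0.1, -1.0, -0.8]
width: 0.15
gripper_force: 40.0
```

```bash
python3 -c "
from h import *
s,M,im=fit_lid('w11',(.018,),1e9)
S=get_image('side');cv2.imwrite('pics/side1.png',S)
cv2.imwrite('pics/c11.png',np.hstack([im[:,:640],np.zeros((480,0,3),np.uint8)]) if 0 else np.hstack([cv2.resize(im,(400,300)),S[200:500,300:640][:300]]) if S[200:500].shape[0]==300 else np.hstack([cv2.resize(im,(373,280)),S[200:480,300:640]]))
"
```

```text
tcp [ 526.5 -451.9  128.8] yaw -6.73 t 38.3 w 0.149669021330328 F [ 0.1 -1.  -0.8]
```

View pics/c11.png

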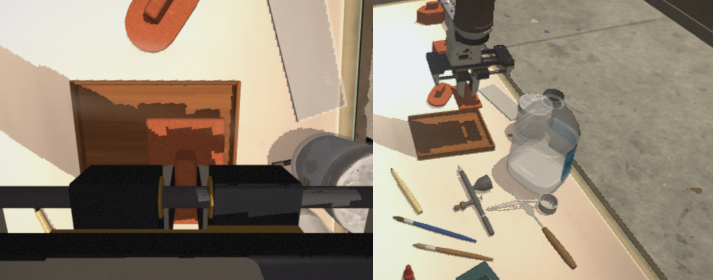

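The wrist and side views show the short lid above the far half of the tray, clear of the walls and the can. I lower it.

Emit:
apply_moves(motion=[{"x": 0,"y": 0,"z": -3,"yaw": 0,"hand": -1},{"x": 0,"y": 0,"z": -6,"yaw": 0,"hand": -1},{"x": 0,"y": 0,"z": -8,"yaw": 0,"hand": -1},{"x": 0,"y": 0,"z": -9,"yaw": 0,"hand": -1},{"x": 0,"y": 0,"z": -9.8,"yaw": 0,"hand": -1},{"x": 0,"y": 0,"z": -10.3,"yaw": 0,"hand": -1},{"x": 0,"y": 0,"z": -10.3,"yaw": 0,"hand": -1},{"x": 0,"y": 0,"z": -10.3,"yaw": 0,"hand": -1}])

```text
clock: 39.4
position: [0.5269, -0.4522, 0.0263]
ee_rot: [2.347, 2.087, 0.0]
force: [-0.2, -0.2, -1.1]
width: 0.15
gripper_force: 40.0
```

Emit:
apply_moves(motion=[{"x": 0,"y": 0,"z": -0.15,"yaw": 0,"hand": -1},{"x": 0,"y": 0,"z": -0.15,"yaw": 0,"hand": -0.2},{"x": 0,"y": 0,"z": -0.15,"yaw": 0,"hand": -0.2},{"x": 0,"y": 0,"z": 0,"yaw": 0,"hand": -0.2},{"x": 0,"y": 0,"z": 4,"yaw": 0,"hand": -0.2},{"x": 0,"y": 0,"z": 9,"yaw": 0,"hand": -0.2},{"x": -1,"y": 3,"z": 14,"yaw": -9,"hand": 0},{"x": -3,"y": 6,"z": 19,"yaw": -18,"hand": 0},{"x": -4.7,"y": 10.4,"z": 19,"yaw": -27,"hand": 0},{"x": -4.7,"y": 10.4,"z": 19,"yaw": -36,"hand": 0}])

```text
clock: 40.65
position: [0.4793, -0.3445, 0.2168]
ee_rot: [-2.878, -1.256, -0.003]
force: [0.5, -0.1, 0.9]
width: 0.502
gripper_force: 0.0
```

Emit:
apply_moves(motion=[{"x": 0,"y": 0,"z": 0,"yaw": 0,"hand": 0},{"x": 0,"y": 0,"z": 0,"yaw": 0,"hand": 0}])

```text
clock: 40.9
position: [0.4797, -0.3484, 0.2157]
ee_rot: [2.876, 1.264, -0.0]
force: [-0.2, -1.3, 0.9]
width: 0.502
gripper_force: 0.0
```

```bash
python3 -c "
from h import *
s,M,im=fit_lid('w12',(.014,),2500)
"
```

```text
tcp [ 479.7 -348.4  215.7] yaw -42.55 t 40.9 w 0.5015412585026924 F [-0.2 -1.3  0.9]
px [319 148] z 0.014 c mm 519.6 -306.3 LxW 97.6 55.5 long axis deg 46.3 dist 603
px [403 253] z 0.014 c mm 492.7 -445.6 LxW 190.6 135.8 long axis deg -6.8 dist 664
```

Emit:
apply_moves(motion=[{"x": 4,"y": 4.2,"z": -3,"yaw": -0.6,"hand": 0},{"x": 4,"y": 4.2,"z": -8,"yaw": -0.6,"hand": 0},{"x": 4,"y": 4.2,"z": -13,"yaw": -0.6,"hand": 0},{"x": 4,"y": 4.2,"z": -16,"yaw": -0.6,"hand": 0},{"x": 4,"y": 4.2,"z": -18.5,"yaw": -0.6,"hand": 0},{"x": 4,"y": 4.2,"z": -19.7,"yaw": -0.6,"hand": 0},{"x": 4,"y": 4.2,"z": -19.7,"yaw": -0.6,"hand": 0},{"x": 4,"y": 4.2,"z": -19.7,"yaw": -0.6,"hand": 0}])

```text
clock: 41.95
position: [0.5203, -0.3065, 0.0197]
ee_rot: [2.883, 1.244, 0.002]
force: [-1.2, -0.3, -0.1]
width: 0.502
gripper_force: 0.0
```

Emit:
apply_moves(motion=[{"x": 0,"y": 0,"z": 0,"yaw": 0,"hand": -1},{"x": 0,"y": 0,"z": 0,"yaw": 0,"hand": -1},{"x": 0,"y": 0,"z": 0,"yaw": 0,"hand": -1},{"x": 0,"y": 0,"z": 0,"yaw": 0,"hand": -1},{"x": 0,"y": 0,"z": 0,"yaw": 0,"hand": -1},{"x": 0,"y": 0,"z": 1,"yaw": 0,"hand": -1},{"x": 0,"y": 0,"z": 5,"yaw": 0,"hand": -1},{"x": 0,"y": 0,"z": 10,"yaw": 0,"hand": -1},{"x": 0,"y": 0,"z": 13,"yaw": 0,"hand": -1},{"x": 0,"y": 0,"z": 13,"yaw": 0,"hand": -1}])

```text
clock: 43.2
position: [0.521, -0.3068, 0.1517]
ee_rot: [2.881, 1.243, 0.005]
force: [-0.3, 0.2, -2.2]
width: 0.15
gripper_force: 40.0
```

Emit:
apply_moves(motion=[{"x": -1.5,"y": -3,"z": 0,"yaw": 9,"hand": -1},{"x": -3,"y": -6,"z": 0,"yaw": 18,"hand": -1},{"x": -5,"y": -9,"z": 0,"yaw": 27,"hand": -1},{"x": -7,"y": -12,"z": 0,"yaw": 36.5,"hand": -1},{"x": -7.4,"y": -13.4,"z": 0,"yaw": 36.5,"hand": -1},{"x": -7.4,"y": -13.4,"z": -3,"yaw": 36.5,"hand": -1},{"x": -7.4,"y": -13.4,"z": -3,"yaw": 36.5,"hand": -1},{"x": -7.4,"y": -13.4,"z": -3,"yaw": 36.5,"hand": -1}])

```text
clock: 44.2
position: [0.4464, -0.4392, 0.119]
ee_rot: [-2.349, -2.085, -0.0]
force: [-0.3, -0.1, -1.2]
width: 0.147
gripper_force: 40.0
```

```bash
python3 -c "
from h import *
s,M,im=fit_lid('w13',(.018,),1e9)
cv2.imwrite('pics/c13.png',im[:300])
"
```

```text
tcp [ 446.4 -439.2  119. ] yaw -6.82 t 44.2 w 0.14725598742642837 F [-0.3 -0.1 -1.2]
```

View pics/c13.png

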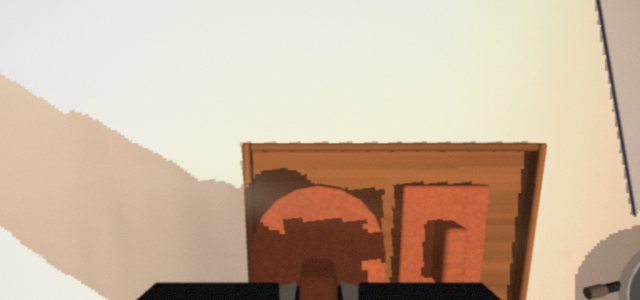

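The short lid lies flat in the tray (445,240), and the held round lid is clear of it and of the left wall. Lower and release.

Emit:
apply_moves(motion=[{"x": 0,"y": -0.2,"z": -3,"yaw": 0,"hand": -1},{"x": 0,"y": -0.2,"z": -5.5,"yaw": 0,"hand": -1},{"x": 0,"y": -0.2,"z": -7.5,"yaw": 0,"hand": -1},{"x": 0,"y": -0.2,"z": -8.5,"yaw": 0,"hand": -1},{"x": 0,"y": -0.2,"z": -9.1,"yaw": 0,"hand": -1},{"x": 0,"y": -0.2,"z": -9.4,"yaw": 0,"hand": -1},{"x": 0,"y": -0.2,"z": -9.4,"yaw": 0,"hand": -1},{"x": 0,"y": -0.2,"z": -9.4,"yaw": 0,"hand": -1}])

```text
clock: 45.25
position: [0.4459, -0.4421, 0.0252]
ee_rot: [2.349, 2.085, 0.0]
force: [0.9, 0.2, -0.7]
width: 0.148
gripper_force: 40.0
```

Emit:
apply_moves(motion=[{"x": 0,"y": 0,"z": -0.1,"yaw": 0,"hand": -0.3},{"x": 0,"y": 0,"z": -0.1,"yaw": 0,"hand": -0.3},{"x": 0,"y": 0,"z": -0.1,"yaw": 0,"hand": -0.3},{"x": 0,"y": 0,"z": 4,"yaw": 0,"hand": -0.3},{"x": 0,"y": 0,"z": 9,"yaw": 0,"hand": -0.3},{"x": 0,"y": 2,"z": 14,"yaw": 0,"hand": -0.3},{"x": -2,"y": 7,"z": 19,"yaw": 0,"hand": -0.3},{"x": -5,"y": 12,"z": 19,"yaw": 0,"hand": -0.3},{"x": -5,"y": 18,"z": 19,"yaw": 0,"hand": -0.3},{"x": -5,"y": 24,"z": 19,"yaw": 0,"hand": -0.3}])

```text
clock: 46.5
position: [0.3951, -0.2003, 0.2153]
ee_rot: [2.35, 2.084, 0.001]
force: [1.5, 0.2, -0.2]
width: 0.351
gripper_force: 0.0
```

```bash
python3 -c "
from h import *
T=camera_model('top');t=get_image('top');cv2.imwrite('pics/top4.png',t);blobs(t,T,[.048]);
S=get_image('side')
cv2.imwrite('pics/c14.png',np.vstack([cv2.resize(t[120:240,210:490],(800,343),interpolation=cv2.INTER_CUBIC),cv2.resize(S[185:365,290:430+280],(500,257),interpolation=cv2.INTER_CUBIC) if 0 else cv2.copyMakeBorder(cv2.resize(S[185:365,285:485],(284,256),interpolation=cv2.INTER_CUBIC),0,0,0,516,cv2.BORDER_CONSTANT)]))
"
```

```text
px [248 163] z 0.048 c mm 621.5 82.6 LxW 93.9 55.6 long axis deg -0.4 dist 627
px [326 168] z 0.048 c mm 605.8 -135.0 LxW 99.1 52.8 long axis deg -1.1 dist 621
px [439 209] z 0.048 c mm 485.5 -440.8 LxW 185.0 135.1 long axis deg -6.8 dist 656
```

View pics/c14.png

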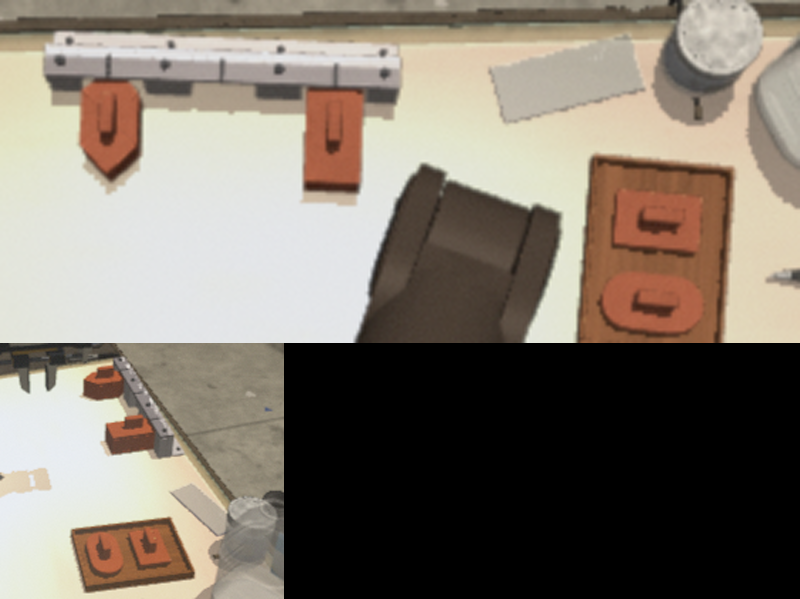

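Both moulds are closed and home in bays 1 and 3, and both spare lids are flat in the tray. I hand it in.

```bash
python3 -c "
from cell import *
print(sign_off())"
```

```text
the job is handed in; nothing more can be done
None
```

The job is handed in: the pointed mould is closed and home in bay 1, the long one in bay 3, and the short and round lids lie flat in the tray; the grey look-alike, marker and glass strip were not touched.

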